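Top up the gravity can rack and reset its counter

TASK

Top up the sloping can rack: lay the slim can, then the fat can, into its open upper end so that each rolls down and they queue behind the can already waiting at the stop, to come out in the order waiting can, slim, fat. Then take the stylus out of its wooden block, push the recessed reset button of the rack's counter box fully down with its tip, and stand the stylus back in its block. Set the cans down rather than drop them, and leave the tape roll, the tin and the carton where they are.

Things in the scene. Friction and masses are not known exactly. Their poses are not given: they have to be found in the camera images.
- rack: Fixed steel can rack, turned about the vertical only; origin on the bench under its middle; 118 mm wide (own x), 300 long (own y). Its straight lane, 112 mm wide inside, slopes 10 degrees down from the open inlet (own +y end) to the stop (-y end). Cans lie across it (axes along own x) and roll freely. 4 mm thick side walls rise 45 mm off the lane floor, the upper end plate 30 mm.
- inlet (a point): Point on the lane floor at the middle of the open inlet, at rack x 0, y 77 mm, 74 mm over the bench; axes as the rack's (x across the lane, +y horizontally uphill). The inlet is open on top for about 70 mm to either side of this point along the lane.
- stop (a point): Foot of the stop plate (30 mm high) at the lane's lower end, on the lane floor, at rack x 0, y -145, z 35 mm; axes as the rack's. Once queued, the can axes lie at rack y / z: waiting can -125 / 64, slim -79 / 68, fat -32 / 83 mm.
- roof (a point): Middle of the wire roof (4 mm wires) over the lower lane, at rack x 0, y -56, z 122 mm; axes as the rack's. It runs parallel to the floor, its underside 68 mm off it, from rack y -103 to -9 mm.
- recess (a point): Centre of the mouth of the 16 mm round hole in the top of the grey counter box (75 x 80 mm, 60 mm high, fixed to the rack beside its lower end, centre at rack x -100, y -90 mm, with a dark display on top); axes as the rack's; 60 mm over the bench. The button's black top, 12 mm across, lies 8 mm below this point.
- reset (a joint): Recessed reset button, travel straight down: 0 = out, 0.004 m = fully down; springs back; 1.5 N to start, 3.5 N to hold it fully down. A solid floor lies 2 mm under the fully pressed top.
- can_front: Already waiting in the rack at the stop: aerosol can, 50 mm diameter, 100 mm long overall: bare aluminium with a white band, the last 22 mm (towards its own +x) a black cap 8 mm narrower; origin in the middle of its axis, own x along the axis; about 200 g (varies). 
- can_slim: The slim can, lying in one of the tray's two cradles: aerosol can, 42 mm diameter, 100 mm long overall: bare aluminium with a white band, the last 22 mm (towards its own +x) a black cap 8 mm narrower; origin in the middle of its axis, own x along the axis; about 140 g (varies). 
- can_fat: The fat can, lying in the other cradle: aerosol can, 56 mm diameter, 100 mm long overall: bare aluminium with a white band, the last 22 mm (towards its own +x) a black cap 8 mm narrower; origin in the middle of its axis, own x along the axis; about 250 g (varies). 
- tray: Fixed shallow blue tray, 130 x 250 mm, floor 4 mm thick, rim 16 mm high; origin on the bench under its middle. Two cradles at own y -60 and +60 mm, each a pair of ribs (tops 10 mm over the bench, outer faces 36 mm apart) along own x, in which a can lies along own x, held 26 mm (slim) or 34 mm (fat) axis height over the bench.
- block: Fixed wooden block, 60 x 60 x 50 mm high; origin on the bench under its centre. A vertical 13 mm round hole, 47 mm deep, in the middle of its top holds the stylus.
- stylus: Stylus, 120 mm long, about 60 g: a steel pin 6 mm across and 45 mm long, then a square black rubber handle 18 x 18 mm and 72 mm long with a small steel end. Origin at the pin's tip, own z up along the stylus to the handle; handle sides along own x and y. It stands upright in the block, pin down, the handle's underside resting on the block's top (tip 5 mm over the bench).
- tape: Bystander: roll of paper tape lying flat, 100 mm across, 48 mm high; origin under its centre.
- tin: Bystander: round metal tin standing, 74 mm across, 91 mm high; origin under its centre.
- carton: Bystander: closed cardboard carton 85 x 120 x 60 mm; origin under its centre.
There are look-alikes about, which are no part of the job. What is shaped like the can_slim but orange or purple is not meant.

How it is judged (in metres and radians):
On the way, in this order (a step that is already met when the one before it is completed fails the run):
1. the slim can has rolled down and rests released behind the waiting can (y of can_slim in the frame of rack between -0.0909 and -0.0669 m and x of can_slim in the frame of rack between -0.015 and 0.015 m and z of can_slim in the frame of rack between 0.056 and 0.08 m and angle between the x axis of each of can_slim, can_front and the x axis of rack, either way round below 0.2 rad and linear speed of each of can_slim, can_front below 0.03 m/s and y of can_front in the frame of rack between -0.1367 and -0.1127 m and x of can_front in the frame of rack between -0.015 and 0.015 m and z of can_front in the frame of rack between 0.052 and 0.076 m and contact force between the fingers and can_slim below 0.05 N), for 0.1 s.
2. the fat can has rolled down and rests released behind the slim can (y of can_fat in the frame of rack between -0.0444 and -0.0204 m and x of can_fat in the frame of rack between -0.015 and 0.015 m and z of can_fat in the frame of rack between 0.0713 and 0.0953 m and angle between the x axis of each of can_fat, can_slim, can_front and the x axis of rack, either way round below 0.2 rad and linear speed of each of can_fat, can_slim, can_front below 0.03 m/s and y of can_slim in the frame of rack between -0.0909 and -0.0669 m and x of can_slim in the frame of rack between -0.015 and 0.015 m and z of can_slim in the frame of rack between 0.056 and 0.08 m and y of can_front in the frame of rack between -0.1367 and -0.1127 m and x of can_front in the frame of rack between -0.015 and 0.015 m and z of can_front in the frame of rack between 0.052 and 0.076 m and contact force between the fingers and can_fat below 0.05 N), for 0.1 s.
3. the reset button is pushed down with the stylus (value of joint reset above 0.0032 m and contact force between stylus and rack above 0.5 N and horizontal distance between stylus and recess below 0.01 m), for 0.05 s.
At the end, for the whole second after the job is handed in: Waiting, slim and fat can queue in order at the stop, at rest (12 mm along and in height, 15 mm across, 0.2 rad of square); button out (under 1 mm); stylus standing released in its block (within 8 mm of centre, tip under 10 mm over the bench, tilt under 0.15 rad) (y of can_front in the frame of rack between -0.1367 and -0.1127 m and x of can_front in the frame of rack between -0.015 and 0.015 m and z of can_front in the frame of rack between 0.052 and 0.076 m and angle between the x axis of each of can_front, can_slim, can_fat and the x axis of rack, either way round below 0.2 rad and linear speed of each of can_front, can_slim, can_fat, stylus below 0.03 m/s and y of can_slim in the frame of rack between -0.0909 and -0.0669 m and x of can_slim in the frame of rack between -0.015 and 0.015 m and z of can_slim in the frame of rack between 0.056 and 0.08 m and y of can_fat in the frame of rack between -0.0444 and -0.0204 m and x of can_fat in the frame of rack between -0.015 and 0.015 m and z of can_fat in the frame of rack between 0.0713 and 0.0953 m and value of joint reset below 0.001 m and horizontal distance between stylus and block below 0.008 m and height (world z) of stylus below 0.01 m and angle between stylus's own z axis and vertical below 0.15 rad); the robot touches nothing.
It fails at once if the tape roll, tin or carton is shifted by more than 30 mm or tipped (distance of any of tape, tin, carton from where it was at the start of the episode above 0.03 m or angle between any of tape, tin, carton's own z axis and vertical above 0.4 rad).
It fails at once if a loose can moves faster than 0.9 m/s without being held (dropped from more than about 40 mm, or thrown) ((linear speed of can_slim above 0.9 m/s and contact force between the fingers and can_slim below 0.05 N) or (linear speed of can_fat above 0.9 m/s and contact force between the fingers and can_fat below 0.05 N)).
It also fails if it takes over 72 s, if anything falls off the work surface, if the arm or the gripper's body presses on something with over 40 N, if the wrist force passes 120 N, or if a joint passes its speed limit or range.

ROBOT

A 6-joint arm with a two-finger parallel gripper is mounted at the origin on the work surface. World frame = base frame: x ahead of the robot, y to its left, z up, the work surface at z = 0. Lengths are in m, angles in degrees, forces in N, time in s.
With the tool pointing down it reaches from about 0.25 to 0.725 m from the base axis. Payload 9.7 kg.
Tool frame: the origin (TCP) lies on the centre line of the jaws, within the pads' length; the fingertips stand 17 mm ahead of it and the grasp point (between the pads) lies 2 mm behind it (bot.nose_length is the distance from the TCP to the fingertips, in m); x points along the fingers, y is the direction in which the jaws open and shut, and the axes are right-handed (so a half turn about x gives the same grasp; the last joint's range is limited). The gripper opens to 85 mm and grips with 20 to 120 N. Pads are 22 mm wide; open, the fingers measure 114 mm over their backs; the gripper's body (76 mm by 85 mm) begins 54 mm behind the grasp point. The pads swing forward as they close: fully open they stand 13 mm farther back than shut.
Start: joints at [66.119, 4.979, 10.078, 95.1, 0, 90], TCP at [0.223, 0.503, 0.248] pointing down, gripper open.
Joint ranges: [-179.16, 179.16], [-48.56, 103.87], [-65.8, 70.77], [-126.05, 130.52], [-82.76, 87.17], [-180, 180]. Speed limits (degrees/s): [127.2, 127.2, 147.25, 180, 180, 180].

INTERFACE

Orientations are given as [roll, pitch, yaw] about the fixed x, y, z axes, in that order (R = Rz(yaw) Ry(pitch) Rx(roll)).
In Python, from workcell import bot, viewer, ticket gives the robot as it stands.
- The arm moves only by the tool jog_arm, never from a script. Its argument "deltas" is a list of rows, each an object of numbers: "fingers": the opening, from 0 (shut) to 1 (fully open); "x", "y", "z": the shift along the world's x, y, z in mm; "twist": the turn about the world's z in degrees. A call has 1 to 10 rows; each row is the pose to reach, as a shift and turn from the pose measured when the call began; what a row does not reach only later rows make up. A row lasts 1/10 s, in which the tool goes at most 50 mm and 8.59 degrees, less where a joint would pass 70% of its speed; a pose out of reach is approached as far as the arm can. A call with a gripper value outside its range is refused whole. The fingers move at their own pace and stop on an object; "grip_force" is the grip in N (left out, the last holds). Time passes only in rows, so rows that repeat a pose let the fingers close. It gives the time, the measured TCP pose, the force and the opening at its end, in the units of the state.
- bot.get_obs(): the state, without advancing time (a new reading comes with each control period).
- viewer.camera(name): name is "scene" or "top" or "wrist"; returns a dict with "image" (480x640x3 uint8, red, green, blue), "fovy" (degrees; the focal length in pixels is half the picture's height over the tangent of half this angle, whatever the lens; pixels are square), "cx", "cy" (the principal point, pixels), "world_to_cam" (4x4, takes a point from world to camera coordinates); the wrist camera has in their place "tool_from_camera" (4x4, takes a point from camera to tool coordinates, whose origin is the TCP and whose axes are the tool frame's). Camera axes: x right, y down, z forward; pixel columns grow to the right and rows downward; lengths in m; the calibration is good to about 2 mm. The wrist camera is an equidistant fisheye: a pixel r from the principal point sees the ray r / f radians off the axis. A picture is of the moment at which its call begins: read the wrist's pose just before it. There is no depth.
- ticket.job_done(): hands the job in, once; it reports no verdict.
The state is a dict: "time": time; "q": joint angles; "qd": joint speeds; "joint_efforts": joint torques, N m; "ee_pos": TCP position; "tcp_rot": TCP orientation; "wrist_force": force on the tool from outside, world axes, zero at the start; "torque": the same for the moment, N m; "opening": finger opening in m.
Only numpy, scipy, OpenCV 4.12 (cv2) and the standard library are available. Lean on these libraries where they do the work, as an engineer would, in place of code of your own. Each camera call takes 0.05 s, during which the arm holds its last target.

## Working session

There is one attempt and no reset: what is moved stays moved. The work goes in short steps, Python scripts to look and compute and a tool call to move; the robot and the scene stay as the last step left them, time stands still between calls to the robot, and variables do not carry over. Pictures are saved under pics/ and viewed, and the job is handed in when it is done.

Besides the shell and the picture viewer there is one more tool, called after ">>>" in YAML: its name, and indented under it one key for each argument. jog_arm: Moves the arm, as the interface text tells. Its arguments: {"type":"object","properties":{"deltas":{"type":"array"},"grip_force":{"type":"number"}},"required":["deltas"]}

```bash
ls; mkdir -p pics; python3 - <<'E'
from workcell import bot, viewer
import cv2
print(bot.get_obs(), bot.nose_length)
for n in ("scene","top","wrist"):
    c=viewer.camera(n); cv2.imwrite(f"pics/{n}0.png",c["image"][:,:,::-1])
    print(n,{k:v for k,v in c.items() if k!="image"})
E
```

```text
pics
{'time': 0.0, 'q': array([ 6.61193261e+01,  5.01135443e+00,  1.00335129e+01,  9.50964369e+01,
       -6.76981668e-06,  9.00005155e+01]), 'qd': array([-4.19861152e-05,  4.95706200e-02, -1.99190163e-02, -1.56206414e-02,
       -6.13861975e-03, -9.01199207e-02]), 'joint_efforts': array([ 2.12947598e-03, -5.20387602e+01,  4.64807582e+01,  1.62677479e-02,
        6.14658848e-05, -1.37390481e-05]), 'ee_pos': array([0.22258161, 0.50274162, 0.24757216]), 'tcp_rot': array([ -89.99426253,   89.92572155, -113.87545193]), 'wrist_force': array([ 0.60920366,  0.28166918, -0.5228727 ]), 'torque': array([ 0.01875929,  0.03364723, -0.00898382]), 'opening': 0.08561559606938668} 0.017
scene {'fovy': 52.75252638255097, 'cx': 314.8724121641548, 'cy': 244.5960115071348, 'world_to_cam': array([[-0.41876108,  0.90798823, -0.01401893,  0.1956555 ],
       [ 0.73917116,  0.33185428, -0.58608765, -0.38154292],
       [-0.52750845, -0.25579309, -0.81012637,  1.31879379],
       [ 0.        ,  0.        ,  0.        ,  1.        ]])}
top {'fovy': 50.08807834843484, 'cx': 311.81940776356237, 'cy': 244.59729003350802, 'world_to_cam': array([[ 9.65960219e-02, -9.95323307e-01, -8.50808973e-04,
        -6.52513501e-03],
       [-9.69209575e-01, -9.38670955e-02, -2.27643949e-01,
         5.57080383e-01],
       [ 2.26499465e-01,  2.28141121e-02, -9.73744067e-01,
         1.06876288e+00],
       [ 0.00000000e+00,  0.00000000e+00,  0.00000000e+00,
         1.00000000e+00]])}
wrist {'fovy': 65.70646984690485, 'cx': 319.0018567931321, 'cy': 244.72154696528023, 'tool_from_camera': array([[-1.01332370e-03, -2.84797215e-01,  9.58587252e-01,
        -1.25644365e-01],
       [ 9.99999230e-01, -9.75001934e-04,  7.67426320e-04,
        -1.99533313e-03],
       [ 7.16063547e-04,  9.58587292e-01,  2.84797983e-01,
        -7.27188240e-02],
       [ 0.00000000e+00,  0.00000000e+00,  0.00000000e+00,
         1.00000000e+00]])}
```

View pics/scene0.png

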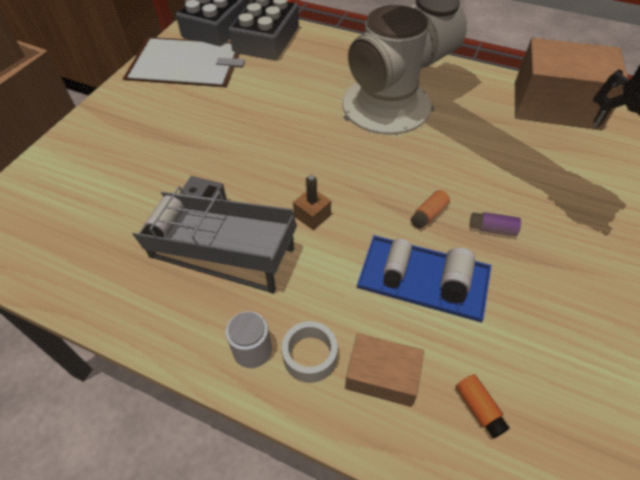

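View pics/top0.png

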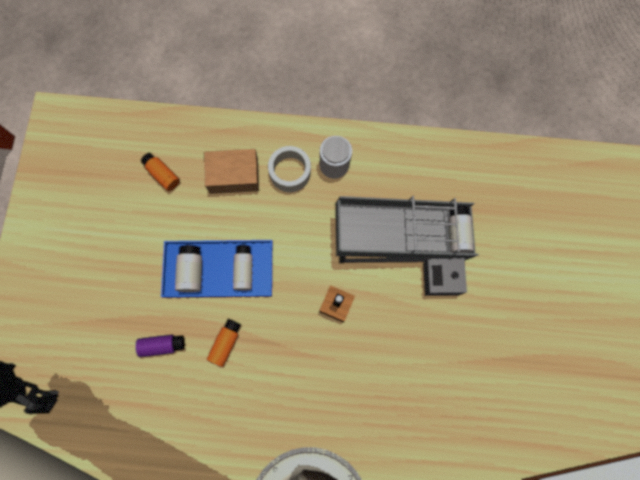

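View pics/wrist0.png

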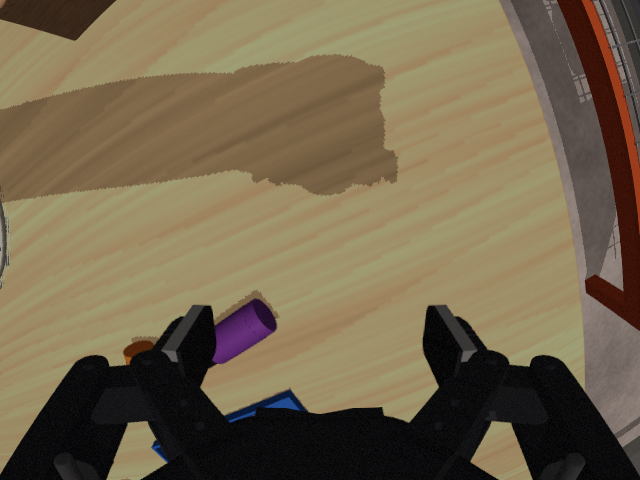

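The scene view shows the cans in the blue tray, with slim at (398,262) and fat at (458,275). The rack inlet is towards the tray and the counter box sits at the lower end. In the top view slim is at (243,268), fat (188,268), block (337,303), box (446,277) and recess (455,275). The wrist camera sees only the purple decoy.

```bash
cat > h.py <<'E'
import numpy as np, cv2
from scipy.spatial.transform import Rotation as R
from workcell import bot, viewer
def snap(n,name=None):
    o=bot.get_obs(); c=viewer.camera(n)
    im=c["image"]; H=im.shape[0]; f=H/2/np.tan(np.radians(c["fovy"])/2)
    d=dict(img=im[:,:,::-1].copy(),f=f,c=(c["cx"],c["cy"]),fish=n=="wrist")
    if n=="wrist":
        T=np.eye(4);T[:3,:3]=R.from_euler("xyz",o["tcp_rot"],degrees=True).as_matrix();T[:3,3]=o["ee_pos"]
        d["T"]=T@c["tool_from_camera"]
    else: d["T"]=np.linalg.inv(c["world_to_cam"])
    if name: cv2.imwrite(f"pics/{name}.png",d["img"])
    return d
def ray(d,uv):
    x,y=(np.array(uv,float)-d["c"])/d["f"]
    if d["fish"]:
        r=np.hypot(x,y); v=np.array([np.sin(r)*x/max(r,1e-9),np.sin(r)*y/max(r,1e-9),np.cos(r)])
    else: v=np.array([x,y,1.]); v/=np.linalg.norm(v)
    return d["T"][:3,3],d["T"][:3,:3]@v
def plane(d,uv,z):
    o,v=ray(d,uv); return o+v*(z-o[2])/v[2]
def tri(*obs):
    A=np.zeros((3,3));b=np.zeros(3);L=[]
    for d,uv in obs:
        o,v=ray(d,uv);P=np.eye(3)-np.outer(v,v);A+=P;b+=P@o;L.append((o,P))
    p=np.linalg.solve(A,b); return p,max(np.linalg.norm(P@(p-o)) for o,P in L)
def proj(d,p):
    q=d["T"][:3,:3].T@(np.array(p)-d["T"][:3,3])
    if d["fish"]:
        r=np.hypot(*q[:2]);t=np.arctan2(r,q[2]);return q[:2]/r*t*d["f"]+d["c"]
    return q[:2]/q[2]*d["f"]+d["c"]
E
python3 - <<'E'
from h import *
t=snap("top");s=snap("scene")
def big(m,n=1):
    cs,_=cv2.findContours(m,cv2.RETR_EXTERNAL,cv2.CHAIN_APPROX_NONE)
    return sorted(cs,key=cv2.contourArea)[::-1][:n]
for nm,d in(("top",t),("scene",s)):
    hsv=cv2.cvtColor(d["img"],cv2.COLOR_BGR2HSV)
    m=cv2.inRange(hsv,(105,120,50),(125,255,255)); m=cv2.morphologyEx(m,cv2.MORPH_CLOSE,np.ones((9,9)))
    c=big(m)[0]; hull=cv2.convexHull(c)
    q=cv2.approxPolyDP(hull,6,True)[:,0]
    print(nm,"tray",cv2.contourArea(c),[ (tuple(map(int,p)),plane(d,p,.016)[:2].round(3)) for p in q])
    P=np.array([plane(d,p,.016)[:2]*1000 for p in hull[:,0]],np.float32); print(cv2.minAreaRect(P))
d=t;cv2.imwrite("pics/c1.png",cv2.resize(t["img"][190:310,150:350],None,fx=4,fy=4,interpolation=cv2.INTER_CUBIC))
cv2.imwrite("pics/c2.png",cv2.resize(t["img"][180:310,310:490],None,fx=4,fy=4,interpolation=cv2.INTER_CUBIC))
cv2.imwrite("pics/c3.png",cv2.resize(s["img"][160:300,130:340],None,fx=3.8,fy=3.8,interpolation=cv2.INTER_CUBIC))
E
```

```text
top tray 5794.0 [((271, 242), array([0.563, 0.143])), ((270, 295), array([0.441, 0.131])), ((162, 295), array([0.418, 0.373])), ((165, 242), array([0.54 , 0.386]))]
((491.03985595703125, 258.0354309082031), (127.50126647949219, 246.05809020996094), 6.353305816650391)
scene tray 4248.0 [((374, 237), array([0.448, 0.131])), ((489, 266), array([0.421, 0.371])), ((482, 317), array([0.542, 0.385])), ((359, 286), array([0.575, 0.147]))]
((497.92327880859375, 257.9879150390625), (130.4166717529297, 243.9052276611328), 6.122738838195801)
```

View pics/c1.png

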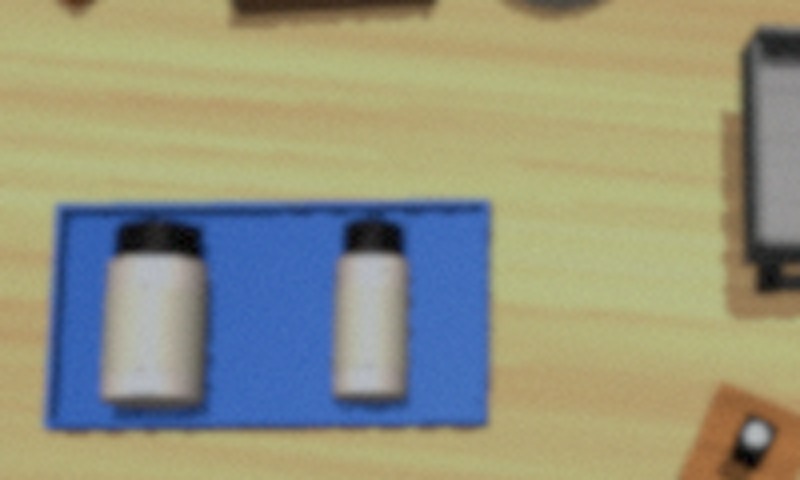

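View pics/c2.png

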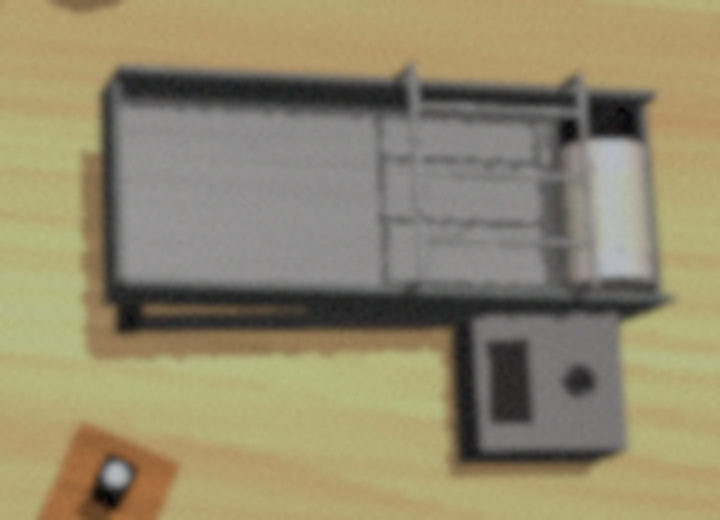

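View pics/c3.png

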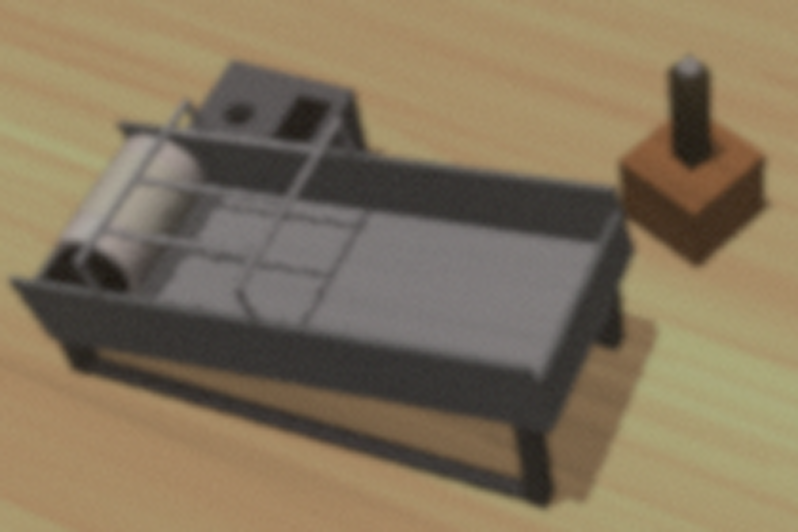

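```bash
python3 - <<'E'
from h import *
o=bot.get_obs();M=R.from_euler("xyz",o["tcp_rot"],degrees=True).as_matrix();print(M.round(3))
t=snap("top");s=snap("scene")
# can body / cap edge points by bright mask
for nm,d in(("top",t),("scene",s)):
    g=cv2.cvtColor(d["img"],cv2.COLOR_BGR2HSV)
    m=cv2.inRange(g,(0,0,120),(180,70,255))
    n,l,st,ce=cv2.connectedComponentsWithStats(m)
    for i in range(1,n):
        if 100<st[i,4]<3000: print(nm,st[i],ce[i].round(1),plane(d,ce[i],.03).round(3))
# rack in top: inlet corners at top of walls; crop c2 coords /4 + (310,180)
def c2(x,y): return (310+x/4-.375,180+y/4-.375)
def c3(x,y): return (130+x/3.8-.37,160+y/3.8-.37)
pts={"recess":((579,380),(238,113)),"stylustop":((117,474),(688,66)),"innerUL":((116,88),(541,373)),"innerLL":((112,292),(612,192)),"endR_near":((667,300),(127,124)),"endR_far":((652,97),(17,283)),
"boxTL":((473,318),(352,92)),"boxTR":((618,318),(237,62))}
for k,(a,b) in pts.items(): print(k,*[x if np.isscalar(x) else x.round(4) for x in tri((t,c2(*a)),(s,c3(*b)))])
E
```

```text
[[-0.     0.405  0.914]
 [-0.001  0.914 -0.405]
 [-1.    -0.001  0.   ]]
top [319 135  34  31 836] [335.6 150. ] [0.798 0.014 0.03 ]
top [267 145  45  41 708] [288.8 165.3] [0.749 0.121 0.03 ]
top [451 215  28  41 770] [463.1 232.7] [ 0.624 -0.293  0.03 ]
top [159 238 123  60 466] [218.6 252.7] [0.524 0.256 0.03 ]
top [233 253  19  36 602] [241.8 270.6] [0.488 0.199 0.03 ]
top [284 253  46   7 130] [307.3 256.3] [0.535 0.056 0.03 ]
top [175 254  25  36 795] [186.9 271.3] [0.475 0.322 0.03 ]
top [431 260  64  33 554] [454.2 276.2] [ 0.522 -0.277  0.03 ]
top [ 256  447  107   33 2117] [308.3 464.4] [0.098 0.01  0.03 ]
top [  0 454  51  26 718] [ 16.9 470.3] [0.028 0.608 0.03 ]
top [ 541  457   99   23 1205] [605.3 471.7] [ 0.143 -0.6    0.03 ]
scene [302   0  81  14 595] [348.5   4.5] [-0.391 -0.275  0.03 ]
scene [364  32  37  32 452] [383.9  47.7] [-0.206 -0.086  0.03 ]
scene [ 340   83   87   53 1499] [378.2 116.5] [0.092 0.006 0.03 ]
scene [ 70  92  17  14 115] [77.3 97.7] [ 0.346 -0.762  0.03 ]
scene [145 196  35  33 621] [163.2 211. ] [ 0.581 -0.316  0.03 ]
scene [183 216  19  10 
[... 381 characters left out ...]
402 301  83  26 128] [448.8 314.4] [0.571 0.326 0.03 ]
scene [ 225  311   44   39 1283] [245.8 329.6] [ 0.756 -0.007  0.03 ]
scene [ 281  321   57   53 1125] [309.1 347.4] [0.74  0.115 0.03 ]
scene [ 66 341  28  20 176] [ 81.6 351.7] [ 0.918 -0.257  0.03 ]
recess [ 0.52   -0.2706  0.0588] 0.0013907479531228466
stylustop [ 0.4356 -0.0209  0.1233] 0.0011515844604280652
innerUL [ 0.6428 -0.0027  0.1169] 0.000799343416547591
innerLL [ 0.5314 -0.0142  0.1246] 0.005499980080293509
endR_near [ 0.5649 -0.3116  0.0764] 0.0008725857083658121
endR_far [ 0.6809 -0.3015  0.073 ] 0.0008422008683504217
boxTL [ 0.5293 -0.1877  0.1245] 0.009297152821892592
boxTR [ 0.5353 -0.2602  0.1237] 0.011745328045883593
```

Recess, stylus top and rack end triangulate consistently. Next is a close wrist look over the tray.

>>> jog_arm:
  deltas:
    - {"x":232,"y":-248,"z":0,"twist":30,"fingers":1}
    - {"x":232,"y":-248,"z":0,"twist":30,"fingers":1}
    - {"x":232,"y":-248,"z":0,"twist":30,"fingers":1}
    - {"x":232,"y":-248,"z":0,"twist":30,"fingers":1}
    - {"x":232,"y":-248,"z":0,"twist":30,"fingers":1}
    - {"x":232,"y":-248,"z":0,"twist":30,"fingers":1}
    - {"x":232,"y":-248,"z":0,"twist":30,"fingers":1}
    - {"x":232,"y":-248,"z":0,"twist":30,"fingers":1}
    - {"x":232,"y":-248,"z":0,"twist":30,"fingers":1}
    - {"x":232,"y":-248,"z":0,"twist":30,"fingers":1}

```text
time: 1.35
ee_pos: [0.4542, 0.2554, 0.2481]
tcp_rot: [-157.1, 90.0, -151.0]
wrist_force: [0.5, 1.0, 0.6]
opening: 0.0853
```

```bash
python3 - <<'E'
from h import *
o=bot.get_obs();print(o["time"],o["ee_pos"],o["tcp_rot"],o["qd"].round(2))
d=snap("wrist","w1")
import pickle;pickle.dump(d,open("w1.pkl","wb"))
E
```

```text
1.35 [0.45415846 0.25540566 0.24812928] [-157.12395971   89.98364248 -150.98261457] [ 1.12 -0.31 -0.05 -0.09 -0.11 -0.12]
```

View pics/w1.png

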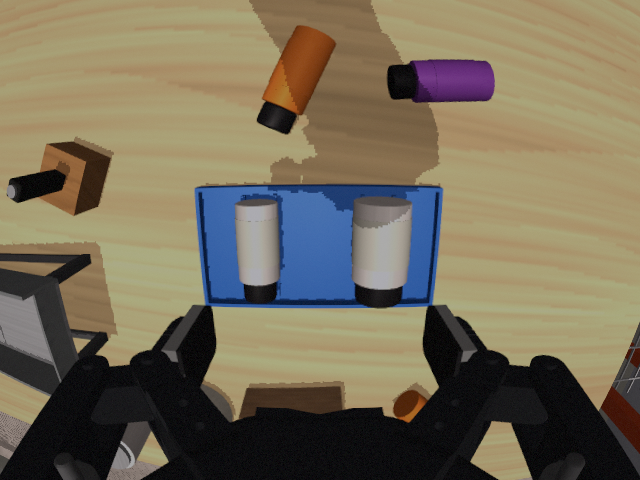

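The wrist view shows the slim can at about (258,250) and the fat can at (381,250), caps towards the image bottom (world +x). The block and stylus are at the left edge. Next I'll measure the can outlines.

```bash
cat >> h.py <<'E'
def can(d,box,r,h,dbg=False):
    """box x0,y0,x1,y1 in px around can in tray; mask non-blue; cast edge pixels to plane h -> outline in mm"""
    x0,y0,x1,y1=box
    hsv=cv2.cvtColor(d["img"],cv2.COLOR_BGR2HSV)
    m=cv2.bitwise_not(cv2.inRange(hsv,(100,90,20),(130,255,255)))[y0:y1,x0:x1].copy()
    m=cv2.morphologyEx(m,cv2.MORPH_OPEN,np.ones((7,7)))
    n,l,st,ce=cv2.connectedComponentsWithStats(m); i=1+np.argmax(st[1:,4])
    ys,xs=np.where(l==i); 
    return l==i,(x0,y0)
E
python3 - <<'E'
from h import *
import pickle
d=pickle.load(open("w1.pkl","rb")); t=snap("top")
def midline(d,box,axis=1):
    x0,y0,x1,y1=box
    hsv=cv2.cvtColor(d["img"],cv2.COLOR_BGR2HSV)
    m=cv2.inRange(hsv,(0,0,100),(60,60,255))|cv2.inRange(hsv,(60,0,100),(180,60,255))
    L=[]
    for y in range(y0,y1):
        x=np.where(m[y,x0:x1])[0]
        if len(x)>5: L.append((y,x0+x.min(),x0+x.max()+1))
    return np.array(L)
for nm,dd,box in (("slimW",d,(228,190,290,300)),("fatW",d,(345,190,420,300)),("slimT",t,(222,246,262,296)),("fatT",t,(170,246,208,296))):
    L=midline(dd,box); print(nm,len(L),L[::8].tolist())
    k=L[4:-4]
    h=.026 if "slim" in nm else .034
    P=np.array([plane(dd,((a+b)/2,y+.5),h)[:2] for y,a,b in k])
    W=np.median([np.linalg.norm(plane(dd,(a,y+.5),h)-plane(dd,(b,y+.5),h)) for y,a,b in k])
    p=np.polyfit(P[:,0],P[:,1],1); print("  line y=%.4f at x=.49, yaw %.2f width %.4f xrange %.4f %.4f"%(np.polyval(p,.49),np.degrees(np.arctan(p[0])),W,P[:,0].min(),P[:,0].max()))
# tray fit from wrist
hsv=cv2.cvtColor(d["img"],cv2.COLOR_BGR2HSV);m=cv2.inRange(hsv,(100,110,30),(130,255,255));m=cv2.morphologyEx(m,cv2.MORPH_CLOSE,np.ones((9,9)))
c=max(cv2.findContours(m,0,1)[0],key=cv2.contourArea);h=cv2.convexHull(c)
print(cv2.minAreaRect(np.array([plane(d,p,.016)[:2]*1000 for p in h[:,0]],np.float32)))
# caps: dark end
E
```

```text
slimW 82 [[204, 235, 277], [212, 235, 277], [220, 235, 277], [228, 236, 277], [236, 236, 278], [244, 237, 278], [252, 237, 278], [260, 238, 278], [268, 239, 278], [276, 239, 278], [284, 246, 268]]
  line y=0.1966 at x=.49, yaw 5.88 width 0.0411 xrange 0.4542 0.5292
fatW 85 [[205, 361, 412], [213, 361, 412], [221, 361, 412], [229, 354, 411], [237, 354, 411], [245, 354, 410], [253, 354, 409], [261, 353, 409], [269, 353, 408], [277, 352, 407], [285, 360, 403]]
  line y=0.3190 at x=.49, yaw 4.27 width 0.0552 xrange 0.4404 0.5172
slimT 36 [[253, 236, 248], [261, 234, 252], [269, 234, 252], [277, 234, 252], [285, 233, 251]]
  line y=0.1973 at x=.49, yaw 5.76 width 0.0407 xrange 0.4575 0.5190
fatT 49 [[247, 170, 176], [255, 170, 177], [263, 170, 183], [271, 170, 200], [279, 170, 200], [287, 170, 197], [295, 170, 200]]
  line y=0.3435 at x=.49, yaw 25.51 width 0.0535 xrange 0.4285 0.5161
((491.3975524902344, 257.2860107421875), (131.38441467285156, 249.55140686035156), 6.008411884307861)
```

```bash
python3 - <<'E'
from h import *
import pickle
d=pickle.load(open("w1.pkl","rb"))
g=cv2.cvtColor(d["img"],cv2.COLOR_BGR2GRAY).astype(int)
print(g[190:312:1,259].tolist()); print(g[190:312,380].tolist())
print(d["T"][:3,3])
cv2.imwrite("pics/c4.png",cv2.resize(d["img"][180:315,190:450],None,fx=3,fy=3,interpolation=cv2.INTER_CUBIC))
E
```

```text
[106, 105, 106, 105, 87, 55, 53, 51, 60, 76, 74, 75, 76, 77, 78, 97, 146, 171, 172, 170, 172, 172, 171, 171, 171, 171, 171, 171, 171, 172, 171, 170, 170, 170, 169, 170, 171, 170, 170, 170, 171, 170, 170, 170, 170, 170, 171, 169, 171, 170, 170, 171, 171, 170, 170, 170, 170, 171, 170, 169, 170, 169, 170, 170, 169, 171, 170, 170, 169, 170, 170, 169, 171, 170, 170, 170, 171, 169, 171, 172, 171, 173, 172, 172, 171, 172, 171, 171, 171, 171, 172, 172, 172, 172, 170, 108, 50, 24, 29, 30, 30, 29, 32, 29, 30, 28, 24, 26, 27, 26, 24, 23, 23, 26, 60, 89, 88, 113, 165, 166, 165, 165]
[58, 58, 62, 61, 59, 61, 66, 75, 78, 76, 74, 74, 75, 76, 78, 79, 108, 128, 126, 127, 127, 127, 127, 127, 127, 127, 127, 128, 128, 127, 128, 127, 115, 120, 121, 121, 139, 161, 170, 170, 170, 170, 171, 170, 170, 170, 171, 170, 170, 171, 171, 170, 171, 170, 171, 170, 170, 170, 170, 171, 171, 171, 169, 171, 169, 171, 171, 171, 170, 170, 170, 170, 171, 171, 171, 170, 170, 170, 170, 171, 170, 171, 172, 171, 171, 171, 171, 172, 171, 171, 172, 172, 172, 171, 171, 171, 172, 171, 170, 122, 28, 31, 32, 29, 26, 29, 28, 29, 27, 26, 26, 24, 27, 25, 24, 22, 25, 49, 109, 164, 161, 158]
[0.38110627 0.24598343 0.37379511]
```

View pics/c4.png

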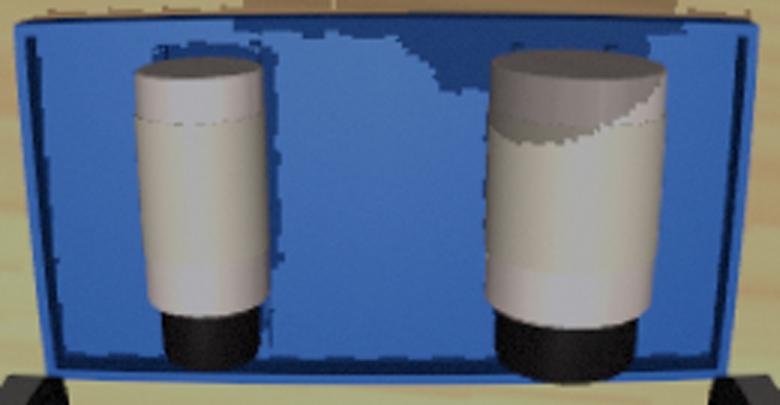

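```bash
python3 - <<'E'
from h import *
import pickle
d=pickle.load(open("w1.pkl","rb"))
for nm,x,ys,h,rc in(("slim",258,(205.7,285.5,304.2),.047,.043),("fat",381,(206.3,289.3,307.4),.062,.058)):
    a,b,c=[plane(d,(x,y),z)[0] for y,z in zip(ys,(h,h,rc))]
    print(nm,a,b,c,"body",b-a,"centres",a+.05*.994,b-.028*.994,c-.05*.994)
E
```

```text
slim 0.44707331428931973 0.5245773217067272 0.5465904346741958 body 0.07750400741740748 centres 0.49677331428931976 0.4967453217067272 0.49689043467419575
fat 0.4333343114624633 0.5098081524748421 0.5301024174630729 body 0.07647384101237881 centres 0.48303431146246334 0.4819761524748421 0.48040241746307283
```

>>> jog_arm:
  deltas:
    - {"x":20,"y":-40,"z":-30,"fingers":1}
    - {"x":43,"y":-58,"z":-70}
    - {"x":43,"y":-58,"z":-110}
    - {"x":43,"y":-58,"z":-110}
    - {"x":43,"y":-58,"z":-110}

```text
validation failed for argument at $.de...
```

```bash
python3 - <<'E'
from h import *
o=bot.get_obs();print(o["time"],o["ee_pos"],o["tcp_rot"])
d=snap("wrist","w2")
import pickle;pickle.dump(d,open("w2.pkl","wb"))
E
```

```text
1.45 [0.45384343 0.25594507 0.24818244] [-114.5005414    89.99122244 -108.27121498]
```

View pics/w2.png

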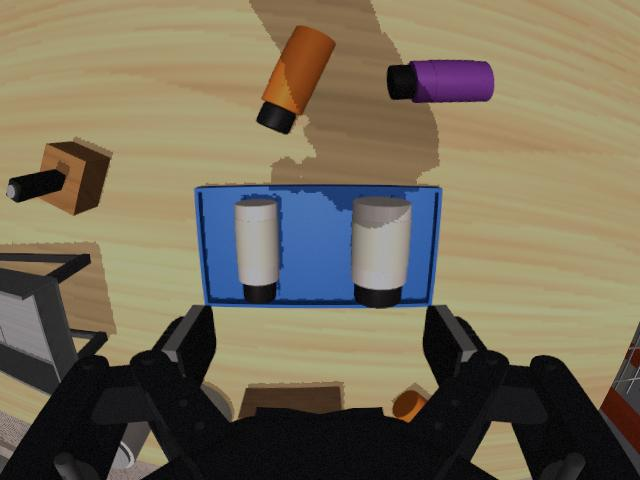

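The call was refused because each row needs all the keys, so nothing moved. Same view as before.

>>> jog_arm:
  deltas:
    - {"x":20,"y":-40,"z":-30,"twist":0,"fingers":1}
    - {"x":43,"y":-58,"z":-70,"twist":0,"fingers":1}
    - {"x":43,"y":-58,"z":-110,"twist":0,"fingers":1}
    - {"x":43,"y":-58,"z":-110,"twist":0,"fingers":1}
    - {"x":43,"y":-58,"z":-110,"twist":0,"fingers":1}

```text
time: 2.0
ee_pos: [0.4962, 0.1987, 0.139]
tcp_rot: [-162.2, 90.0, -155.9]
wrist_force: [0.7, 0.6, -0.2]
opening: 0.0854
```

```bash
python3 - <<'E'
from h import *
o=bot.get_obs();print(o["time"],o["ee_pos"],o["tcp_rot"])
d=snap("wrist","w2")
import pickle;pickle.dump(d,open("w2.pkl","wb"))
E
```

```text
2.0 [0.49620251 0.19867906 0.13904838] [-162.23721434   89.96133088 -155.92768096]
```

View pics/w2.png

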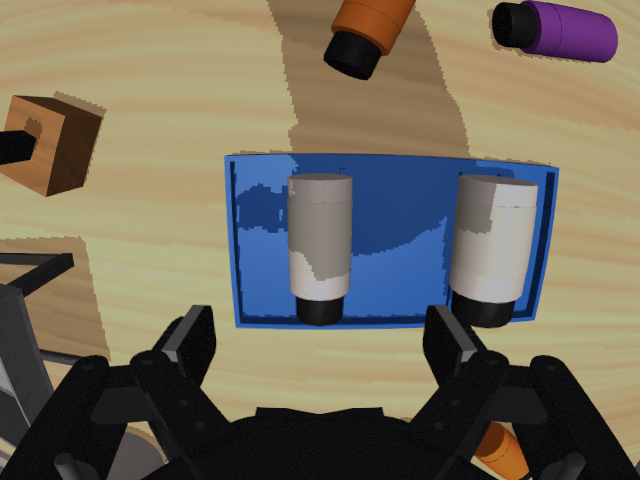

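The slim can is now centred between the jaws: base rim near (320,180), cap edge near (320,299). I'll triangulate between the two wrist places.

```bash
python3 - <<'E'
from h import *
import pickle
a=pickle.load(open("w1.pkl","rb"));b=pickle.load(open("w2.pkl","rb"))
def hs(img,y,x0,x1):
    s=cv2.cvtColor(img,cv2.COLOR_BGR2HSV)[y,x0:x1,1].astype(int); w=np.where(s<90)[0]; return x0+w.min(),x0+w.max()+1
g=cv2.cvtColor(b["img"],cv2.COLOR_BGR2GRAY).astype(int)
for c,nm in((320,"slim"),(488,"fat")): print(nm,list(zip(range(170,200),g[170:200,c])),list(zip(range(270,332),g[270:332,c])))
for y in (200,220,260,290): print(y,hs(b["img"],y,270,380),hs(b["img"],y,440,550))
for y in (210,230,260,280): print(y,hs(a["img"],y,222,292),hs(a["img"],y,335,425))
E
```

```text
slim [(170, np.int64(61)), (171, np.int64(64)), (172, np.int64(61)), (173, np.int64(77)), (174, np.int64(81)), (175, np.int64(79)), (176, np.int64(81)), (177, np.int64(81)), (178, np.int64(81)), (179, np.int64(85)), (180, np.int64(110)), (181, np.int64(139)), (182, np.int64(139)), (183, np.int64(138)), (184, np.int64(140)), (185, np.int64(138)), (186, np.int64(140)), (187, np.int64(139)), (188, np.int64(138)), (189, np.int64(141)), (190, np.int64(138)), (191, np.int64(139)), (192, np.int64(139)), (193, np.int64(139)), (194, np.int64(138)), (195, np.int64(139)), (196, np.int64(138)), (197, np.int64(138)), (198, np.int64(139)), (199, np.int64(138))] [(270, np.int64(132)), (271, np.int64(132)), (272, np.int64(131)), (273, np.int64(131)), (274, np.int64(132)), (275, np.int64(133)), (276, np.int64(133)), (277, np.int64(135)), (278, np.int64(134)), (279, np.int64(135)), (280, np.int64(142)), (281, np.int64(180)), (282, np.int64(179)), (283, np.int64(179)), (284, np.int64(180)), (285, np.int64(181)), (286, np.int64(180)), (287, np.int64(181)), (288, np.int64(180)), (289, np.int64(179)), (29
[... 2712 characters left out ...]
 (324, np.int64(24)), (325, np.int64(28)), (326, np.int64(23)), (327, np.int64(23)), (328, np.int64(101)), (329, np.int64(163)), (330, np.int64(160)), (331, np.int64(163))]
200 (np.int64(287), np.int64(353)) (np.int64(457), np.int64(537))
220 (np.int64(288), np.int64(352)) (np.int64(455), np.int64(535))
260 (np.int64(289), np.int64(351)) (np.int64(451), np.int64(550))
290 (np.int64(291), np.int64(348)) (np.int64(453), np.int64(550))
210 (np.int64(235), np.int64(278)) (np.int64(353), np.int64(412))
230 (np.int64(235), np.int64(279)) (np.int64(353), np.int64(412))
260 (np.int64(238), np.int64(280)) (np.int64(352), np.int64(409))
280 (np.int64(240), np.int64(278)) (np.int64(353), np.int64(407))
```

```bash
python3 - <<'E'
from h import *
import pickle
a=pickle.load(open("w1.pkl","rb"));b=pickle.load(open("w2.pkl","rb"))
for nm,p,q in(("slim base rim",(256.7,206),(320,180.5)),("slim boundary",(259.3,285.7),(320,300.4)),("fat base rim",(382.5,206.4),(498,182)),("fat boundary",(379.5,289.4),(488,302.3))):
    print(nm,*tri((a,p),(b,q)))
print([plane(b,(320,y),.047).round(4) for y in(180.5,300.4)])
# midline with b
for y,l,r in((200,287,353),(220,288,352),(260,289,351),(290,291,348)): print(plane(b,((l+r)/2,y),.03).round(4))
E
```

```text
slim base rim [0.45146416 0.19317414 0.02454441] 0.0006171188036298623
slim boundary [0.53156668 0.20182607 0.03166239] 0.00018006188815967292
fat base rim [0.43582565 0.31097486 0.03681845] 0.0017280521774425616
fat boundary [0.51774437 0.32015482 0.04347323] 4.298251201116541e-05
[array([0.4483, 0.1925, 0.047 ]), array([0.5246, 0.201 , 0.047 ])]
[0.4628 0.1942 0.03  ]
[0.4758 0.1956 0.03  ]
[0.503  0.1986 0.03  ]
[0.5247 0.2007 0.03  ]
```

```bash
python3 - <<'E'
from h import *
import pickle
a=pickle.load(open("w1.pkl","rb"));b=pickle.load(open("w2.pkl","rb"))
s=snap("scene","s2")
cv2.imwrite("pics/c5.png",cv2.resize(s["img"][225:325,350:500],None,fx=5,fy=5,interpolation=cv2.INTER_CUBIC))
im=cv2.imread("pics/scene0.png")
cv2.imwrite("pics/c6.png",cv2.resize(im[225:325,350:500],None,fx=5,fy=5,interpolation=cv2.INTER_CUBIC))
E
```

```text
(no output)
```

View pics/c6.png

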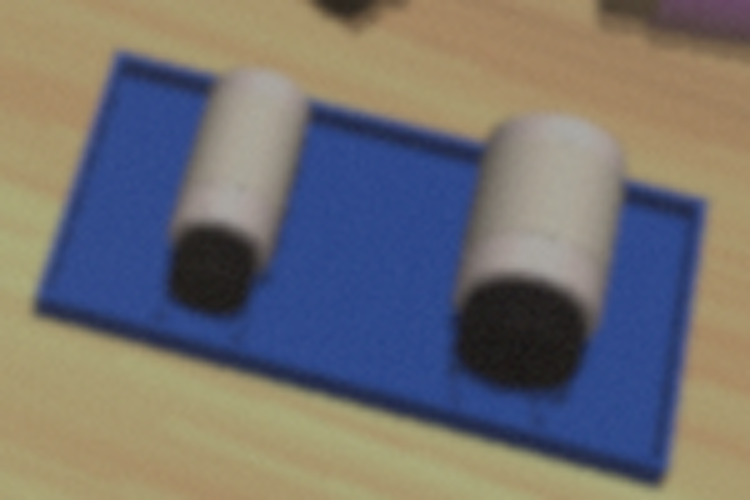

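```bash
python3 - <<'E'
from h import *
import pickle
a=pickle.load(open("w1.pkl","rb"));b=pickle.load(open("w2.pkl","rb"));s=snap("scene")
c=lambda x,y:(350+x/5-.4,225+y/5-.4)
for nm,p,q,r in(("slim base",(256.7,206),(320,180.5),c(264,68)),("slim bnd",(259.3,285.7),(320,300.4),c(218,215)),("fat base",(382.5,206.4),(498,182),c(560,114)),("fat bnd",(379.5,289.4),(488,302.3),c(527,268))):
    print(nm,*tri((a,p),(s,r)),*tri((b,q),(s,r)))
E
```

```text
slim base [0.44806916 0.19342633 0.04395976] 0.002913135147563208 [0.44864903 0.19161326 0.04544674] 0.0009519451350825242
slim bnd [0.52535402 0.20056637 0.04562037] 0.0030679221449110205 [0.52523595 0.19928134 0.04624504] 0.0017478214520257624
fat base [0.43359012 0.30698856 0.06013298] 8.071589493528091e-05 [0.43180172 0.30430049 0.05443272] 0.003456512908340349
fat bnd [0.51023863 0.31500991 0.06176941] 0.0010260428120395992 [0.51030963 0.31246739 0.05974496] 0.0018711679755710473
```

The scene and wrist views together give can tops at about 46 and 61 mm, matching the text. The two-wrist pair was ill-conditioned, so I discard it. Descend and grasp.

>>> jog_arm:
  deltas:
    - {"x":1,"y":-1,"z":-45,"twist":0,"fingers":1}
    - {"x":1,"y":-1,"z":-85,"twist":0,"fingers":1}
    - {"x":1,"y":-1,"z":-108,"twist":0,"fingers":1}
    - {"x":1,"y":-1,"z":-108,"twist":0,"fingers":1}
    - {"x":1,"y":-1,"z":-108,"twist":0,"fingers":0}
    - {"x":1,"y":-1,"z":-108,"twist":0,"fingers":0}
    - {"x":1,"y":-1,"z":-108,"twist":0,"fingers":0}
    - {"x":1,"y":-1,"z":-108,"twist":0,"fingers":0}
    - {"x":1,"y":-1,"z":-108,"twist":0,"fingers":0}
  grip_force: 40

```text
time: 3.05
ee_pos: [0.4997, 0.199, 0.0353]
tcp_rot: [21.9, 89.6, 28.2]
wrist_force: [0.4, 3.6, 7.0]
opening: 0.0406
```

```bash
python3 - <<'E'
from h import *
o=bot.get_obs();print(o["time"],o["ee_pos"],o["tcp_rot"],o["wrist_force"],o["opening"])
d=snap("wrist","w3")
E
```

```text
3.05 [0.49968607 0.19903836 0.03530602] [21.88190082 89.56289829 28.20898255] [0.44563951 3.56931526 7.03686705] 0.04059669994758042
```

View pics/w3.png

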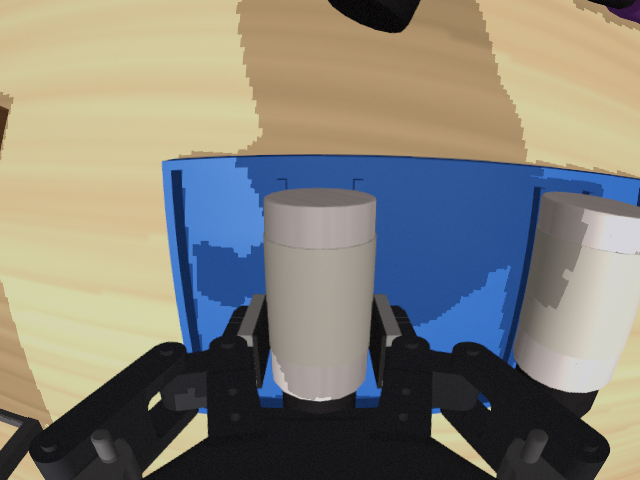

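The slim can is gripped between the pads, opening 40.6 mm. I lift it and carry it over the rack, then look at the rack from there.

>>> jog_arm:
  deltas:
    - {"x":0,"y":0,"z":20,"twist":0,"fingers":0}
    - {"x":0,"y":0,"z":60,"twist":0,"fingers":0}
    - {"x":0,"y":0,"z":110,"twist":0,"fingers":0}
    - {"x":10,"y":-20,"z":150,"twist":0,"fingers":0}
    - {"x":30,"y":-60,"z":175,"twist":0,"fingers":0}
    - {"x":50,"y":-105,"z":195,"twist":0,"fingers":0}
    - {"x":70,"y":-145,"z":210,"twist":0,"fingers":0}
    - {"x":85,"y":-190,"z":220,"twist":0,"fingers":0}
    - {"x":100,"y":-235,"z":235,"twist":0,"fingers":0}
    - {"x":115,"y":-275,"z":245,"twist":0,"fingers":0}

```text
time: 4.1
ee_pos: [0.615, -0.0783, 0.2821]
tcp_rot: [13.9, 89.5, 20.2]
wrist_force: [0.5, -0.0, -1.5]
opening: 0.0408
```

>>> jog_arm:
  deltas:
    - {"x":15,"y":-45,"z":5,"twist":0,"fingers":0}
    - {"x":15,"y":-45,"z":5,"twist":0,"fingers":0}
    - {"x":15,"y":-45,"z":5,"twist":0,"fingers":0}
    - {"x":15,"y":-45,"z":5,"twist":0,"fingers":0}

```text
time: 4.5
ee_pos: [0.6298, -0.1227, 0.2874]
tcp_rot: [15.3, 89.5, 21.6]
wrist_force: [-0.6, 0.9, -0.2]
opening: 0.0407
```

```bash
python3 - <<'E'
from h import *
import pickle
o=bot.get_obs();print(o["time"],o["ee_pos"],o["tcp_rot"],o["wrist_force"],o["opening"],o["qd"].round(1))
d=snap("wrist","w4");pickle.dump(d,open("w4.pkl","wb"))
E
```

```text
4.5 [ 0.6298053  -0.122664    0.28739239] [15.27206232 89.46529104 21.58737267] [-0.63607595  0.8540959  -0.18467219] 0.040701107797652965 [ 0.9 -0.7 -0.6 -0.1 -0.1 -0. ]
```

View pics/w4.png

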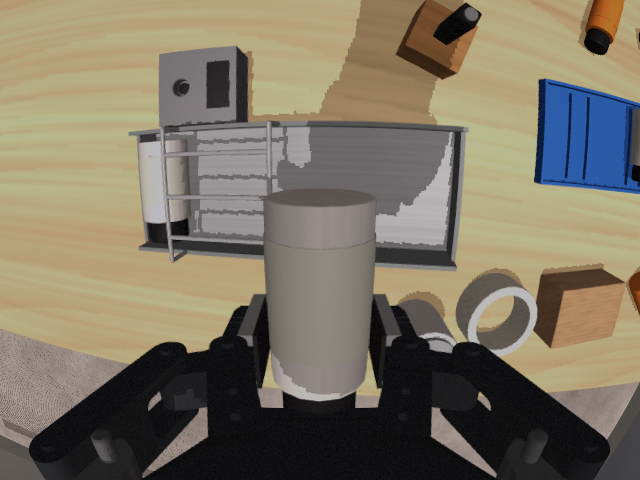

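The wrist view shows the whole rack. Wall tops run from (130,133) to (467,128) and from (140,248) to (456,268); the recess is at (181,88) and the stylus top at (470,13). Fitting the rack pose.

```bash
python3 - <<'E'
import cv2
im=cv2.imread("pics/w4.png")
cv2.imwrite("pics/c7.png",cv2.resize(im[40:200,120:280],None,fx=4,fy=4,interpolation=cv2.INTER_CUBIC)[:600])
cv2.imwrite("pics/c8.png",cv2.resize(im[110:285,370:480],None,fx=3.4,fy=3.4,interpolation=cv2.INTER_CUBIC))
cv2.imwrite("pics/c9.png",cv2.resize(im[180:280,120:270],None,fx=5,fy=5,interpolation=cv2.INTER_CUBIC))
E
```

View pics/c7.png

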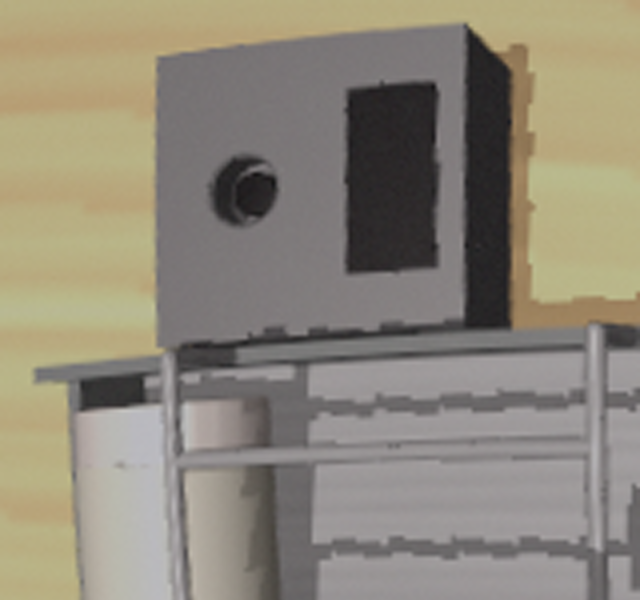

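View pics/c8.png

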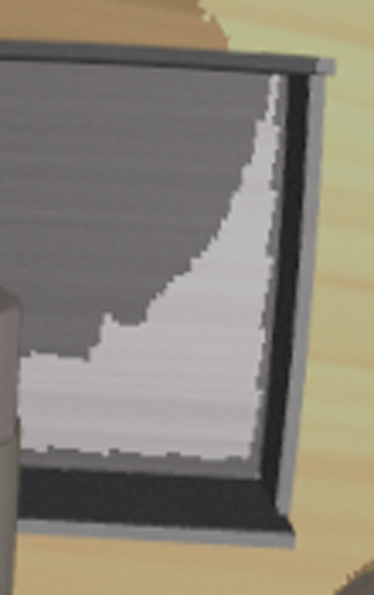

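View pics/c9.png

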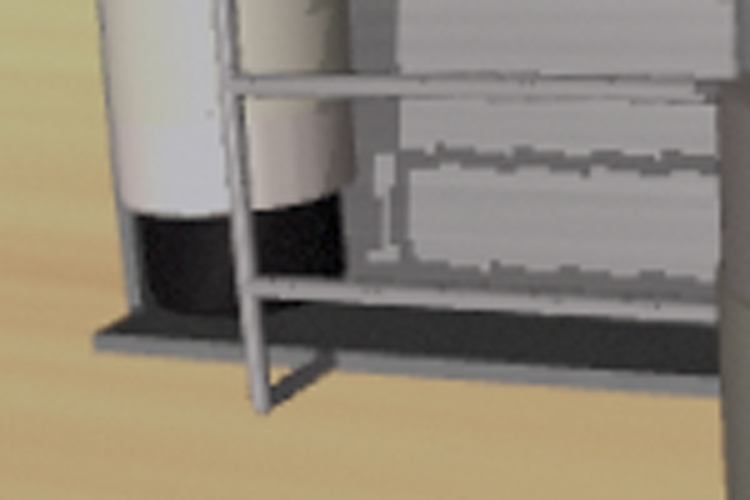

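```bash
python3 - <<'E'
from h import *
import pickle
d=pickle.load(open("w4.pkl","rb"));s=snap("scene")
c7=lambda x,y:(120+x/4-.4,40+y/4-.4); c8=lambda x,y:(370+x/3.4-.4,110+y/3.4-.4); c9=lambda x,y:(120+x/5-.4,180+y/5-.4)
NL=plane(d,c7(35,368),.080);NU=plane(d,c8(335,57),.1325);FL=plane(d,c9(95,351),.080);FU=plane(d,c8(294,548),.1325)
for n,p in zip(("NL","NU","FL","FU"),(NL,NU,FL,FU)): print(n,p.round(4))
y1=np.degrees(np.arctan2(*( -(NU-NL)[0],(NU-NL)[1])));y2=np.degrees(np.arctan2(-(FU-FL)[0],(FU-FL)[1]))
print("yaw",y1,y2,"len",np.linalg.norm((NU-NL)[:2]),np.linalg.norm((FU-FL)[:2]),"wid",np.linalg.norm((NL-FL)[:2]),np.linalg.norm((NU-FU)[:2]))
print("end yaws",np.degrees(np.arctan2((FL-NL)[1],(FL-NL)[0])),np.degrees(np.arctan2((FU-NU)[1],(FU-NU)[0])))
C=(NL+NU+FL+FU)/4
B=[plane(d,c7(*p),.06) for p in((157,57),(465,24),(467,325),(157,348))]
rec=plane(d,c7(244,190),.06);print("box",[b[:2].round(4) for b in B],"rec",rec,"centre",C)
c3=lambda x,y:(130+x/3.8-.37,160+y/3.8-.37)
print("rec tri",tri((d,c7(244,190)),(s,c3(238,113))))
print("NL",tri((d,c7(35,370)),(s,c3(124,124))),"FL",tri((d,c9(95,345)),(s,c3(12,283))),"NU",tri((d,c8(335,60)),(s,c3(618,190))))
yaw=np.radians((y1+y2)/2);ca,sa=np.cos(yaw),np.sin(yaw)
def W(x,y): return C[:2]+[ca*x-sa*y,sa*x+ca*y]
print("yaw",np.degrees(yaw),"inlet",W(0,.077),"boxc",W(-.1,-.09),np.mean(B,0), "proj inlet",proj(d,[*W(0,.077),.074]))
E
```

```text
NL [ 0.5639 -0.3151  0.08  ]
NU [ 0.5322 -0.0171  0.1325]
FL [ 0.6824 -0.3028  0.08  ]
FU [ 0.6515 -0.0045  0.1325]
yaw 6.07649233262019 5.924432101164698 len 0.29963968672193547 0.2999486080335115 wid 0.11913337882905167 0.11992889296578696
end yaws 5.903084878499232 6.051317241582959
box [array([ 0.4844, -0.2985]), array([ 0.4762, -0.2193]), array([ 0.5499, -0.2109]), array([ 0.5588, -0.2908])] rec [ 0.51883874 -0.27065832  0.06      ] centre [ 0.60751182 -0.15986026  0.10625   ]
rec tri (array([ 0.51885486, -0.27260561,  0.05692793]), np.float64(0.0007824747582748635))
NL (array([ 0.56426616, -0.31719451,  0.07400897]), np.float64(0.001029116591761842)) FL (array([ 0.68290602, -0.30474993,  0.07438489]), np.float64(0.0007998363429541065)) NU (array([ 0.5329039 , -0.01557108,  0.12827784]), np.float64(0.00043844057784327194))
yaw 6.000462216892444 inlet [ 0.59946251 -0.08328214] boxc [ 0.517468  -0.2598208] [ 0.5173123  -0.25488526  0.06      ] proj inlet [365.98659222 187.54197531]
```

```bash
python3 - <<'E'
from h import *
import pickle
d=pickle.load(open("w4.pkl","rb"));g=cv2.cvtColor(d["img"],cv2.COLOR_BGR2GRAY).astype(int)
print([(y,g[y,320]) for y in range(186,216,2)],[(y,g[y,320]) for y in range(385,412,2)])
o=bot.get_obs();z=o["ee_pos"][2]
for y in(206,397):
  for h in(.010,.0117,.014): print(y,h,(plane(d,(320,y),z+h)-o["ee_pos"]).round(4))
E
```

```text
[(186, np.int64(103)), (188, np.int64(94)), (190, np.int64(85)), (192, np.int64(84)), (194, np.int64(84)), (196, np.int64(83)), (198, np.int64(87)), (200, np.int64(83)), (202, np.int64(88)), (204, np.int64(83)), (206, np.int64(96)), (208, np.int64(143)), (210, np.int64(144)), (212, np.int64(144)), (214, np.int64(143))] [(385, np.int64(135)), (387, np.int64(136)), (389, np.int64(137)), (391, np.int64(137)), (393, np.int64(137)), (395, np.int64(185)), (397, np.int64(184)), (399, np.int64(185)), (401, np.int64(72)), (403, np.int64(29)), (405, np.int64(27)), (407, np.int64(24)), (409, np.int64(27)), (411, np.int64(28))]
206 0.01 [-0.0518 -0.0075  0.01  ]
206 0.0117 [-0.0521 -0.0076  0.0117]
206 0.014 [-0.0525 -0.0076  0.014 ]
397 0.01 [0.0235 0.0008 0.01  ]
397 0.0117 [0.0221 0.0007 0.0117]
397 0.014 [0.0201 0.0004 0.014 ]
```

The rack fit is very consistent: length 299.8 mm against 300, yaw 6.0°. The can sits about 3 mm towards -x of the TCP. I move over the inlet and start down.

>>> jog_arm:
  deltas:
    - {"x":-27,"y":42,"z":-40,"twist":0,"fingers":0}
    - {"x":-27,"y":42,"z":-80,"twist":0,"fingers":0}
    - {"x":-27,"y":42,"z":-100,"twist":0,"fingers":0}
    - {"x":-27,"y":42,"z":-110,"twist":0,"fingers":0}
    - {"x":-27,"y":42,"z":-110,"twist":0,"fingers":0}

```text
time: 5.1
ee_pos: [0.6023, -0.0793, 0.1771]
tcp_rot: [16.4, 89.5, 22.8]
wrist_force: [-0.0, 0.2, -0.6]
opening: 0.0405
```

```bash
python3 - <<'E'
from h import *
import pickle
o=bot.get_obs();print(o["time"],o["ee_pos"],o["tcp_rot"],o["wrist_force"],o["opening"],o["qd"].round(1))
d=snap("wrist","w5");pickle.dump(d,open("w5.pkl","wb"));s=snap("scene")
cv2.imwrite("pics/s5.png",cv2.resize(s["img"][140:300,130:340],None,fx=3.5,fy=3.5,interpolation=cv2.INTER_CUBIC))
E
```

```text
5.1 [ 0.60233423 -0.0792977   0.1771495 ] [16.3867697  89.50202228 22.83106686] [-0.02359355  0.20065186 -0.55251786] 0.04049364676775748 [-0.7 -0.3  3.7  1.5 -0.1 -0.1]
```

View pics/w5.png

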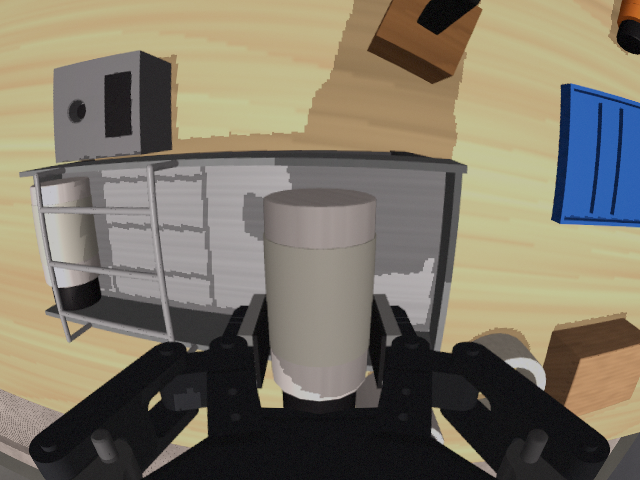

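View pics/s5.png

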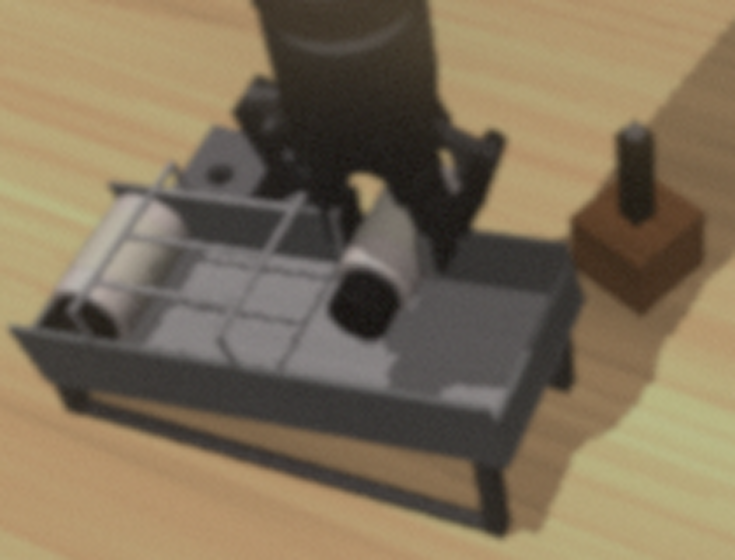

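The can hangs over the open inlet, square and between the side walls. Lower to just above the floor.

>>> jog_arm:
  deltas:
    - {"x":0,"y":0,"z":-30,"twist":0,"fingers":0}
    - {"x":0,"y":0,"z":-55,"twist":0,"fingers":0}
    - {"x":0,"y":0,"z":-66,"twist":0,"fingers":0}
    - {"x":0,"y":0,"z":-68,"twist":0,"fingers":0}
    - {"x":0,"y":0,"z":-68,"twist":0,"fingers":0}

```text
time: 5.7
ee_pos: [0.604, -0.0801, 0.1127]
tcp_rot: [6.0, 89.3, 12.4]
wrist_force: [0.1, -0.1, -1.0]
opening: 0.0406
```

>>> jog_arm:
  deltas:
    - {"x":0,"y":0,"z":-2,"twist":0,"fingers":0}
    - {"x":0,"y":0,"z":-3,"twist":0,"fingers":0}
    - {"x":0,"y":0,"z":-3,"twist":0,"fingers":0}

```text
time: 6.0
ee_pos: [0.6043, -0.0801, 0.1104]
tcp_rot: [4.6, 89.2, 11.0]
wrist_force: [0.6, -0.4, -1.0]
opening: 0.0408
```

>>> jog_arm:
  deltas:
    - {"x":-1,"y":0,"z":-2,"twist":0,"fingers":0}
    - {"x":-1,"y":0,"z":-4,"twist":0,"fingers":0}
    - {"x":-1,"y":0,"z":-4,"twist":0,"fingers":0}

```text
time: 6.3
ee_pos: [0.6031, -0.0801, 0.106]
tcp_rot: [5.1, 89.2, 11.5]
wrist_force: [0.2, 0.3, -1.0]
opening: 0.0407
```

>>> jog_arm:
  deltas:
    - {"x":0,"y":0,"z":-2,"twist":0,"fingers":0}
    - {"x":0,"y":0,"z":-2,"twist":0,"fingers":0}

```text
time: 6.5
ee_pos: [0.6033, -0.0801, 0.105]
tcp_rot: [3.9, 89.2, 10.3]
wrist_force: [-2.7, 0.0, 5.9]
opening: 0.0406
```

Contact at TCP z = 105 mm with 5.9 N, as predicted. Release and lift away.

>>> jog_arm:
  deltas:
    - {"x":0,"y":0,"z":0,"twist":0,"fingers":0.6}
    - {"x":0,"y":0,"z":0,"twist":0,"fingers":0.7}
    - {"x":0,"y":0,"z":0,"twist":0,"fingers":0.9}
    - {"x":0,"y":0,"z":0,"twist":0,"fingers":1}
    - {"x":0,"y":0,"z":5,"twist":0,"fingers":1}
    - {"x":0,"y":4,"z":20,"twist":0,"fingers":1}
    - {"x":0,"y":4,"z":60,"twist":0,"fingers":1}
    - {"x":0,"y":4,"z":100,"twist":0,"fingers":1}
    - {"x":0,"y":20,"z":140,"twist":0,"fingers":1}

```text
time: 7.4
ee_pos: [0.603, -0.0608, 0.2479]
tcp_rot: [1.6, 89.1, 7.9]
wrist_force: [0.4, -0.0, 0.1]
opening: 0.0855
```

```bash
python3 - <<'E'
from h import *
import pickle
o=bot.get_obs();print(o["time"],o["ee_pos"],o["tcp_rot"],o["wrist_force"],o["opening"],o["qd"].round(1))
d=snap("wrist","w6");pickle.dump(d,open("w6.pkl","wb"))
E
```

```text
7.4 [ 0.6029753  -0.0608177   0.24787508] [ 1.59679765 89.1112438   7.89981039] [ 0.44202359 -0.01530399  0.09456888] 0.08553162612401254 [16.4  4.9 50.6 45.3  0.3 16.2]
```

View pics/w6.png

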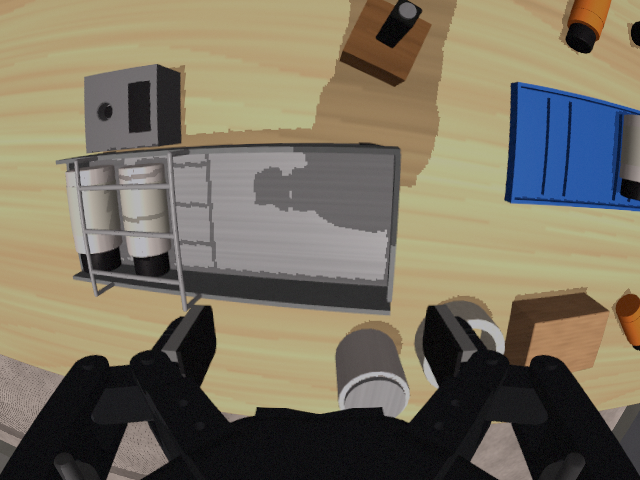

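The slim can rests behind the waiting can under the roof at about (145,215), square. Now the fat can.

>>> jog_arm:
  deltas:
    - {"x":-50,"y":60,"z":20,"twist":0,"fingers":1}
    - {"x":-125,"y":376,"z":-20,"twist":0,"fingers":1}
    - {"x":-125,"y":376,"z":-20,"twist":0,"fingers":1}
    - {"x":-125,"y":376,"z":-50,"twist":0,"fingers":1}
    - {"x":-125,"y":376,"z":-80,"twist":0,"fingers":1}
    - {"x":-125,"y":376,"z":-80,"twist":0,"fingers":1}
    - {"x":-125,"y":376,"z":-80,"twist":0,"fingers":1}
    - {"x":-125,"y":376,"z":-80,"twist":0,"fingers":1}
    - {"x":-125,"y":376,"z":-80,"twist":0,"fingers":1}
    - {"x":-125,"y":376,"z":-80,"twist":0,"fingers":1}

```text
time: 8.45
ee_pos: [0.4779, 0.3197, 0.175]
tcp_rot: [-1.0, 88.7, 5.6]
wrist_force: [0.1, 0.2, 0.2]
opening: 0.0854
```

>>> jog_arm:
  deltas:
    - {"x":0,"y":0,"z":0,"twist":0,"fingers":1}

```text
time: 8.55
ee_pos: [0.4781, 0.3194, 0.176]
tcp_rot: [-1.0, 88.6, 5.7]
wrist_force: [-0.1, -0.7, -0.3]
opening: 0.0855
```

```bash
python3 - <<'E'
from h import *
import pickle
o=bot.get_obs();print(o["time"],o["ee_pos"],o["tcp_rot"],o["wrist_force"],o["opening"],o["qd"].round(1))
d=snap("wrist","w7");pickle.dump(d,open("w7.pkl","wb"))
E
```

```text
8.55 [0.47809726 0.31944559 0.17599462] [-0.96443237 88.62268081  5.65355017] [-0.14495309 -0.69482347 -0.26829301] 0.0854655345140592 [1.  0.2 0.5 0.2 0.2 0.3]
```

View pics/w7.png

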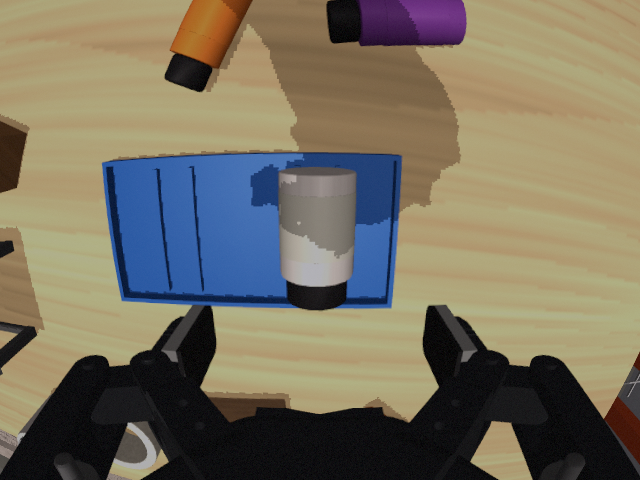

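```bash
python3 - <<'E'
from h import *
import pickle
d=pickle.load(open("w7.pkl","rb"));g=cv2.cvtColor(d["img"],cv2.COLOR_BGR2GRAY).astype(int)
S=cv2.cvtColor(d["img"],cv2.COLOR_BGR2HSV)[:,:,1].astype(int)
print([(y,int(g[y,317])) for y in range(164,186)],[(y,int(g[y,317])) for y in range(276,314,2)])
for y in(190,210,230,250,270):
    w=np.where(S[y,265:370]<90)[0]; l,r=265+w.min(),265+w.max()+1
    print(y,l,r,plane(d,((l+r)/2,y),.04).round(4),np.linalg.norm(plane(d,(l,y),.034)-plane(d,(r,y),.034)))
E
```

```text
[(164, 60), (165, 62), (166, 65), (167, 82), (168, 81), (169, 80), (170, 82), (171, 83), (172, 82), (173, 81), (174, 81), (175, 103), (176, 127), (177, 137), (178, 139), (179, 139), (180, 139), (181, 139), (182, 140), (183, 139), (184, 140), (185, 139)] [(276, 177), (278, 179), (280, 177), (282, 178), (284, 177), (286, 133), (288, 29), (290, 29), (292, 30), (294, 29), (296, 31), (298, 29), (300, 30), (302, 25), (304, 24), (306, 23), (308, 18), (310, 119), (312, 161)]
190 278 356 [0.4455 0.3128 0.04  ] 0.0565745831725202
210 279 356 [0.4599 0.3148 0.04  ] 0.056558289596881216
230 279 355 [0.4747 0.3161 0.04  ] 0.056651756208931245
250 280 354 [0.49   0.3178 0.04  ] 0.056094938159741016
270 281 353 [0.5058 0.3196 0.04  ] 0.055629522529669934
```

```bash
python3 - <<'E'
from h import *
import pickle
d=pickle.load(open("w7.pkl","rb"))
for y,x in((175.3,317),(286.2,317),(309.3,317)): print([plane(d,(x,y),z)[:2].round(4).tolist() for z in (.058,.062)])
E
```

```text
[[0.4328, 0.3114], [0.4323, 0.3114]]
[[0.511, 0.3203], [0.5092, 0.3201]]
[[0.5295, 0.3224], [0.5274, 0.3222]]
```

>>> jog_arm:
  deltas:
    - {"x":3,"y":-2,"z":-45,"twist":0,"fingers":1}
    - {"x":3,"y":-2,"z":-90,"twist":0,"fingers":1}
    - {"x":3,"y":-2,"z":-125,"twist":0,"fingers":1}
    - {"x":3,"y":-2,"z":-137,"twist":0,"fingers":1}
    - {"x":3,"y":-2,"z":-137,"twist":0,"fingers":1}
    - {"x":3,"y":-2,"z":-137,"twist":0,"fingers":0}
    - {"x":3,"y":-2,"z":-137,"twist":0,"fingers":0}
    - {"x":3,"y":-2,"z":-137,"twist":0,"fingers":0}
    - {"x":3,"y":-2,"z":-137,"twist":0,"fingers":0}
  grip_force: 50

```text
time: 9.5
ee_pos: [0.4826, 0.3181, 0.042]
tcp_rot: [3.4, 88.4, 10.0]
wrist_force: [-0.6, -0.4, 6.9]
opening: 0.0545
```

```bash
python3 - <<'E'
from h import *
o=bot.get_obs();print(o["time"],o["ee_pos"],o["tcp_rot"],o["wrist_force"],o["opening"])
d=snap("wrist","w8")
E
```

```text
9.5 [0.48257631 0.31809569 0.0419975 ] [ 3.42666639 88.3845285  10.01228275] [-0.60506774 -0.44928287  6.93033124] 0.05450430572015466
```

View pics/w8.png

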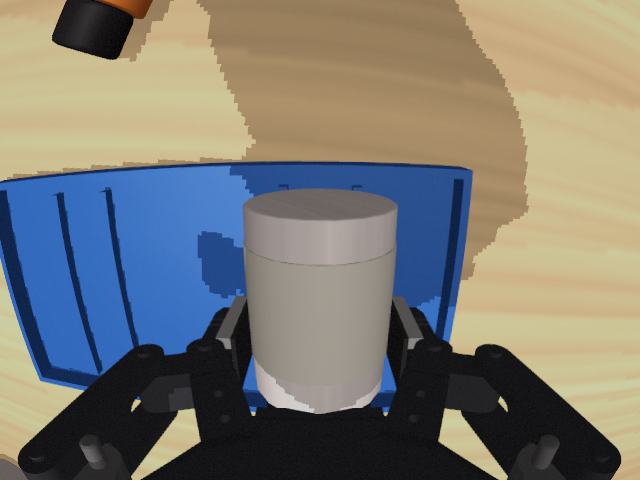

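The fat can is gripped, opening 54.5 mm. Lift and carry it to the inlet.

>>> jog_arm:
  deltas:
    - {"x":0,"y":0,"z":20,"twist":0,"fingers":0}
    - {"x":0,"y":0,"z":65,"twist":0,"fingers":0}
    - {"x":0,"y":-5,"z":110,"twist":0,"fingers":0}
    - {"x":10,"y":-40,"z":145,"twist":0,"fingers":0}
    - {"x":22,"y":-80,"z":165,"twist":0,"fingers":0}
    - {"x":36,"y":-125,"z":170,"twist":0,"fingers":0}
    - {"x":50,"y":-170,"z":170,"twist":0,"fingers":0}
    - {"x":64,"y":-217,"z":170,"twist":0,"fingers":0}
    - {"x":78,"y":-264,"z":170,"twist":0,"fingers":0}
    - {"x":92,"y":-311,"z":170,"twist":0,"fingers":0}

```text
time: 10.55
ee_pos: [0.5749, 0.0052, 0.2133]
tcp_rot: [2.8, 88.3, 9.4]
wrist_force: [0.9, 0.9, -3.4]
opening: 0.0539
```

>>> jog_arm:
  deltas:
    - {"x":12,"y":-40,"z":0,"twist":0,"fingers":0}
    - {"x":26,"y":-80,"z":0,"twist":0,"fingers":0}
    - {"x":28,"y":-90,"z":0,"twist":0,"fingers":0}
    - {"x":28,"y":-90,"z":0,"twist":0,"fingers":0}
    - {"x":28,"y":-90,"z":0,"twist":0,"fingers":0}

```text
time: 11.05
ee_pos: [0.6028, -0.0843, 0.2137]
tcp_rot: [3.4, 88.3, 10.0]
wrist_force: [-0.1, -0.6, -3.1]
opening: 0.0543
```

```bash
python3 - <<'E'
from h import *
o=bot.get_obs();print(o["time"],o["ee_pos"],o["tcp_rot"],o["wrist_force"],o["opening"],o["qd"].round(1))
d=snap("wrist","w9")
E
```

```text
11.05 [ 0.60275667 -0.08432754  0.21373207] [ 3.37803432 88.27205867  9.97757969] [-0.08400218 -0.63325784 -3.11108938] 0.05427817650294969 [ 1.3 -0.5 -0.4 -0.2 -0.  -0. ]
```

View pics/w9.png

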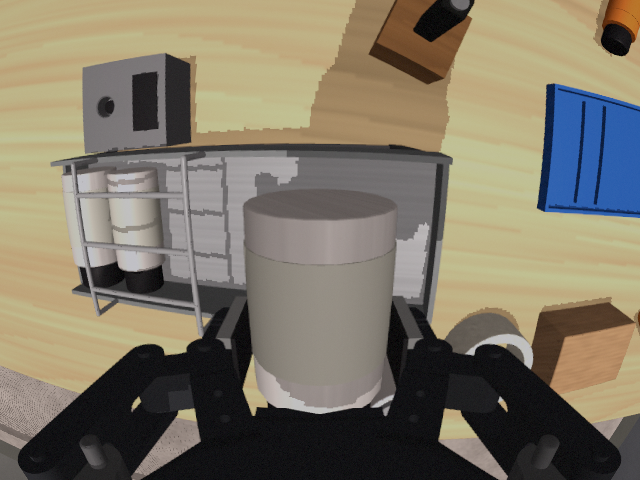

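The fat can hangs over the inlet, with slim and waiting can queued at left. Descend.

>>> jog_arm:
  deltas:
    - {"x":-2,"y":3,"z":-30,"twist":-0.5,"fingers":0}
    - {"x":-2,"y":3,"z":-65,"twist":-0.5,"fingers":0}
    - {"x":-2,"y":3,"z":-90,"twist":-0.5,"fingers":0}
    - {"x":-2,"y":3,"z":-99,"twist":-0.5,"fingers":0}
    - {"x":-2,"y":3,"z":-100,"twist":-0.5,"fingers":0}
    - {"x":-2,"y":3,"z":-100,"twist":-0.5,"fingers":0}

```text
time: 11.7
ee_pos: [0.6012, -0.0803, 0.1153]
tcp_rot: [2.4, 88.2, 8.6]
wrist_force: [0.2, -0.1, -2.8]
opening: 0.0546
```

>>> jog_arm:
  deltas:
    - {"x":-1,"y":0,"z":-2,"twist":0,"fingers":0}
    - {"x":-1,"y":0,"z":-3,"twist":0,"fingers":0}
    - {"x":-1,"y":0,"z":-3,"twist":0,"fingers":0}

```text
time: 12.0
ee_pos: [0.6005, -0.0803, 0.113]
tcp_rot: [1.9, 88.1, 8.1]
wrist_force: [-0.1, 0.2, -4.0]
opening: 0.0541
```

>>> jog_arm:
  deltas:
    - {"x":0,"y":0,"z":-2,"twist":0,"fingers":0}
    - {"x":0,"y":0,"z":-2,"twist":0,"fingers":0}

```text
time: 12.2
ee_pos: [0.6005, -0.0804, 0.1109]
tcp_rot: [1.9, 88.1, 8.1]
wrist_force: [-0.1, 0.6, -2.9]
opening: 0.0543
```

>>> jog_arm:
  deltas:
    - {"x":0,"y":0,"z":-2,"twist":0,"fingers":0}
    - {"x":0,"y":0,"z":-2,"twist":0,"fingers":0}

```text
time: 12.4
ee_pos: [0.6007, -0.0804, 0.1101]
tcp_rot: [1.5, 88.0, 7.7]
wrist_force: [-2.8, 0.3, 4.6]
opening: 0.0542
```

Contact again, force up to 4.6 N. Release and lift.

>>> jog_arm:
  deltas:
    - {"x":0,"y":0,"z":0,"twist":0,"fingers":0.75}
    - {"x":0,"y":0,"z":0,"twist":0,"fingers":0.85}
    - {"x":0,"y":0,"z":0,"twist":0,"fingers":1}
    - {"x":0,"y":0,"z":0,"twist":0,"fingers":1}
    - {"x":0,"y":1,"z":8,"twist":0,"fingers":1}
    - {"x":0,"y":3,"z":30,"twist":0,"fingers":1}
    - {"x":0,"y":4,"z":75,"twist":0,"fingers":1}
    - {"x":0,"y":4,"z":120,"twist":0,"fingers":1}
    - {"x":-30,"y":20,"z":150,"twist":0,"fingers":1}
    - {"x":-70,"y":40,"z":165,"twist":0,"fingers":1}

```text
time: 13.4
ee_pos: [0.5312, -0.0404, 0.278]
tcp_rot: [0.6, 87.9, 6.8]
wrist_force: [-0.3, -0.2, 0.1]
opening: 0.0856
```

>>> jog_arm:
  deltas:
    - {"x":-40,"y":10,"z":10,"twist":0,"fingers":1}
    - {"x":-80,"y":10,"z":10,"twist":0,"fingers":1}
    - {"x":-90,"y":10,"z":10,"twist":0,"fingers":1}
    - {"x":-90,"y":10,"z":10,"twist":0,"fingers":1}

```text
time: 13.8
ee_pos: [0.4404, -0.0303, 0.2894]
tcp_rot: [0.0, 87.7, 6.2]
wrist_force: [0.4, -0.4, 0.0]
opening: 0.0854
```

```bash
python3 - <<'E'
from h import *
import pickle
o=bot.get_obs();print(o["time"],o["ee_pos"],o["tcp_rot"],o["wrist_force"],o["opening"],o["qd"].round(1))
d=snap("wrist","w10");pickle.dump(d,open("w10.pkl","wb"));s=snap("scene")
cv2.imwrite("pics/s10.png",cv2.resize(s["img"][140:300,130:340],None,fx=3.5,fy=3.5,interpolation=cv2.INTER_CUBIC))
E
```

```text
13.8 [ 0.44043052 -0.03031558  0.28936987] [2.41216653e-02 8.77080326e+01 6.16459932e+00] [ 0.35277207 -0.35664502  0.02945188] 0.08537726520354942 [-0.   3.5  1.5 -1.5 -0.   0.1]
```

View pics/w10.png

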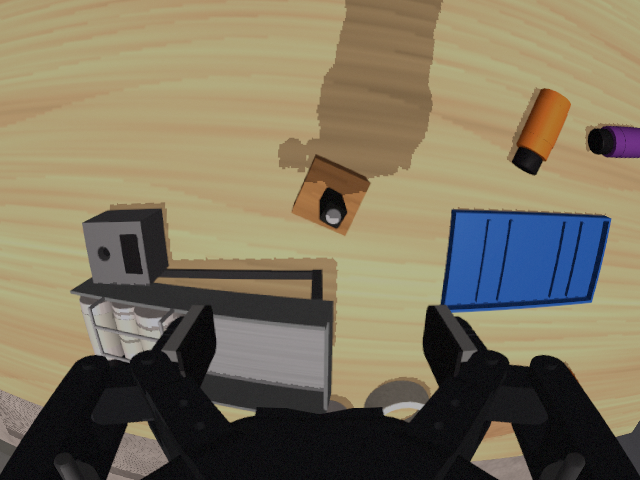

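View pics/s10.png

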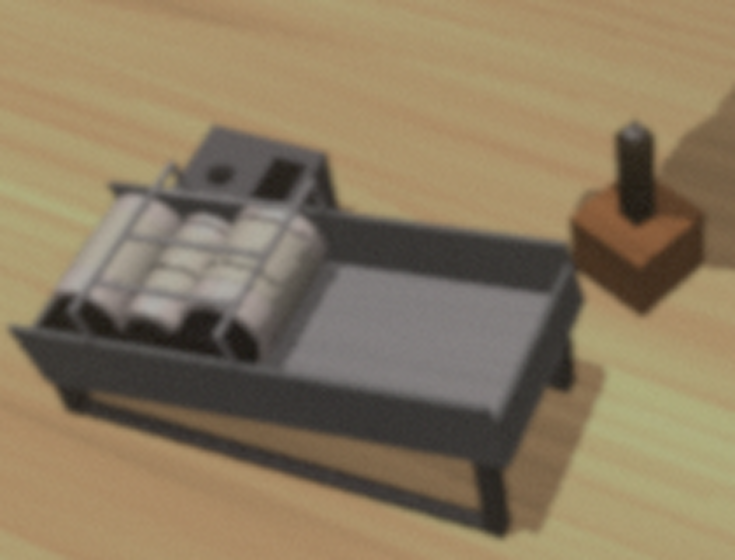

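All three cans are queued: fat behind slim behind the waiting can. The block is at about (331,197) in the wrist view and the stylus top at about (333,215). Zooming in.

```bash
python3 - <<'E'
import cv2
im=cv2.imread("pics/w10.png")
cv2.imwrite("pics/c10.png",cv2.resize(im[145:245,280:380],None,fx=6,fy=6,interpolation=cv2.INTER_CUBIC))
E
```

```text
(no output)
```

View pics/c10.png

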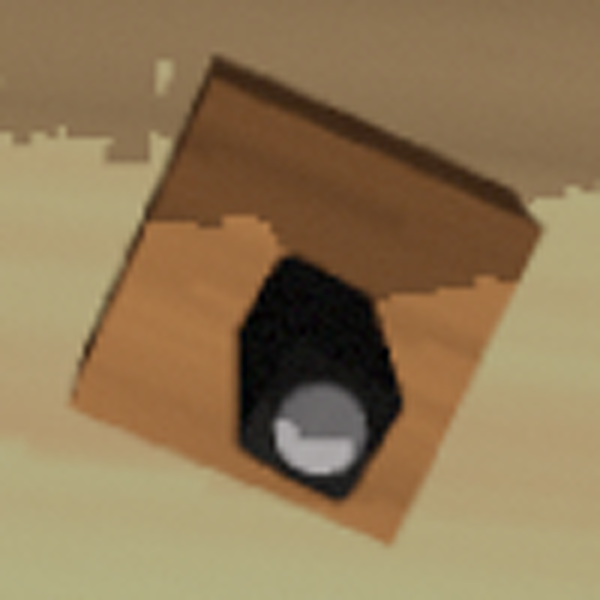

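```bash
python3 - <<'E'
from h import *
import pickle
d=pickle.load(open("w10.pkl","rb"));s=snap("scene")
c=lambda x,y:(280+x/6-.4,145+y/6-.4)
B=[plane(d,c(*p),.05)[:2] for p in((70,403),(390,545),(540,230),(210,80))]
print("block",np.round(B,4),np.mean(B,0),[np.degrees(np.arctan2(*(B[(i+1)%4]-B[i])[::-1])).round(1) for i in range(4)],[np.linalg.norm(B[(i+1)%4]-B[i]).round(4) for i in range(4)])
H=[plane(d,c(*p),.122)[:2] for p in((240,445),(343,500),(400,403))]
print("handle",np.round(H,4),[np.degrees(np.arctan2(*(H[i+1]-H[i])[::-1])).round(1) for i in range(2)],[np.linalg.norm(H[i+1]-H[i]).round(4) for i in range(2)],"centre",(H[0]+H[2])/2)
L=[plane(d,c(*p),.05)[:2] for p in((290,257),(375,298))];print(np.round(L,4),np.degrees(np.arctan2(*(L[1]-L[0])[::-1])))
t=c(320,427);print("top",plane(d,t,.125)); 
c3=lambda x,y:(130+x/3.8-.37,160+y/3.8-.37)
print(tri((d,t),(s,c3(688,66))),tri((d,c(390,545)),(s,c3(698,216))))
M=R.from_euler("xyz",bot.get_obs()["tcp_rot"],degrees=True).as_matrix();print(M.round(3),np.degrees(np.arctan2(M[1,1],M[0,1])))
E
```

```text
block [[ 0.4536 -0.0583]
 [ 0.4726 -0.0019]
 [ 0.4159  0.016 ]
 [ 0.3974 -0.0406]] [ 0.43488109 -0.02117518] [np.float64(71.3), np.float64(162.5), np.float64(-108.1), np.float64(-17.5)] [np.float64(0.0595), np.float64(0.0595), np.float64(0.0595), np.float64(0.0589)]
handle [[ 0.4389 -0.0314]
 [ 0.4451 -0.0167]
 [ 0.4308 -0.0107]] [np.float64(67.2), np.float64(157.3)] [np.float64(0.0159), np.float64(0.0155)] centre [ 0.43482194 -0.02106036]
[[ 0.4251 -0.0245]
 [ 0.4304 -0.0097]] 70.2113762424122
top [ 0.43448636 -0.02119715  0.125     ]
(array([ 0.43528468, -0.02162857,  0.12286063]), np.float64(0.0006297692077072944)) (array([ 0.47312852, -0.00098278,  0.04740092]), np.float64(0.0007096932051125545))
[[ 0.037 -0.107  0.994]
 [ 0.004  0.994  0.107]
 [-0.999  0.     0.037]] 96.13209660045585
```

Block centre is (0.435, -0.021), and the handle is at about 70° with its centre at the same point (top at 0.434, -0.021, z ≈ 124 mm). I turn the jaws by -26° and approach.

>>> jog_arm:
  deltas:
    - {"x":-5,"y":9,"z":0,"twist":-8,"fingers":1}
    - {"x":-5,"y":9,"z":0,"twist":-16,"fingers":1}
    - {"x":-5,"y":9,"z":-20,"twist":-24,"fingers":1}
    - {"x":-5,"y":9,"z":-60,"twist":-26,"fingers":1}
    - {"x":-5,"y":9,"z":-95,"twist":-26,"fingers":1}
    - {"x":-5,"y":9,"z":-105,"twist":-26,"fingers":1}
    - {"x":-5,"y":9,"z":-105,"twist":-26,"fingers":1}
    - {"x":-5,"y":9,"z":-105,"twist":-26,"fingers":1}

```text
time: 14.75
ee_pos: [0.4379, -0.0216, 0.1842]
tcp_rot: [1.3, 87.8, -18.6]
wrist_force: [-0.1, -0.3, 1.1]
opening: 0.085
```

```bash
python3 - <<'E'
from h import *
import pickle
o=bot.get_obs();print(o["time"],o["ee_pos"],o["tcp_rot"],o["wrist_force"],o["opening"],o["qd"].round(1))
M=R.from_euler("xyz",o["tcp_rot"],degrees=True).as_matrix();print(M.round(3),np.degrees(np.arctan2(M[1,1],M[0,1])))
d=snap("wrist","w11");pickle.dump(d,open("w11.pkl","wb"))
E
```

```text
14.75 [ 0.43791386 -0.02155061  0.18416155] [  1.2648375   87.80222905 -18.60386981] [-0.06147569 -0.30686303  1.08011592] 0.08498106811975265 [ 0.  -0.7  0.8 -0.1 -0.1  0.1]
[[ 0.036  0.34   0.94 ]
 [-0.012  0.94  -0.34 ]
 [-0.999  0.001  0.038]] 70.13222279368992
```

View pics/w11.png

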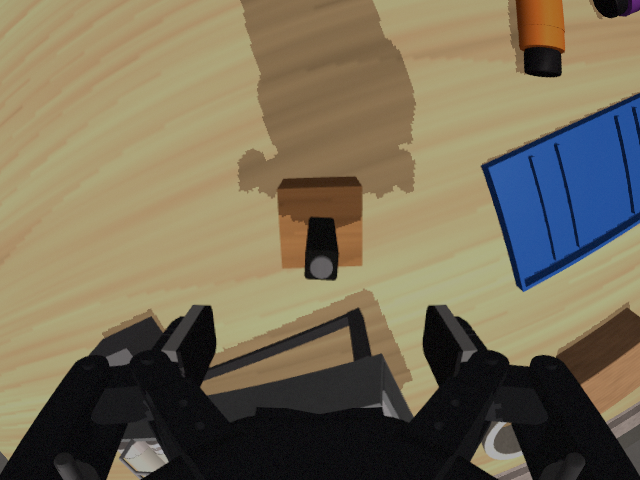

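The stylus is square to the jaws and centred at (321,266). Descend and grip.

>>> jog_arm:
  deltas:
    - {"x":-3,"y":0,"z":-40,"twist":0,"fingers":1}
    - {"x":-3,"y":0,"z":-75,"twist":0,"fingers":1}
    - {"x":-3,"y":0,"z":-84,"twist":0,"fingers":1}
    - {"x":-3,"y":0,"z":-84,"twist":0,"fingers":0.5}
    - {"x":-3,"y":0,"z":-84,"twist":0,"fingers":0}
    - {"x":-3,"y":0,"z":-84,"twist":0,"fingers":0}
    - {"x":-3,"y":0,"z":-84,"twist":0,"fingers":0}
    - {"x":-3,"y":0,"z":-84,"twist":0,"fingers":0}
    - {"x":-3,"y":0,"z":-84,"twist":0,"fingers":0}
  grip_force: 50

```text
time: 15.7
ee_pos: [0.4356, -0.0216, 0.1015]
tcp_rot: [2.2, 87.7, -17.7]
wrist_force: [-0.1, -0.1, 5.8]
opening: 0.0175
```

```bash
python3 - <<'E'
from h import *
o=bot.get_obs();print(o["time"],o["ee_pos"],o["tcp_rot"],o["wrist_force"],o["opening"],o["qd"].round(1))
d=snap("wrist","w12")
E
```

```text
15.7 [ 0.43556419 -0.0215653   0.10146185] [  2.19449534  87.66678409 -17.67497684] [-0.14569998 -0.13086335  5.80619228] 0.017509620110768367 [-0.  -0.  -0.  -0.1  0.1 -0. ]
```

View pics/w12.png

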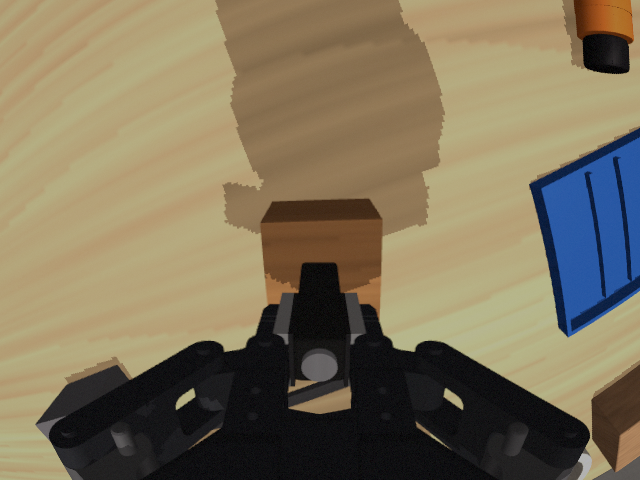

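The stylus is held, opening 17.5 mm, tip 96.5 mm below the TCP. Lift it out and carry it over the recess.

>>> jog_arm:
  deltas:
    - {"x":0,"y":0,"z":20,"twist":0,"fingers":0}
    - {"x":0,"y":0,"z":60,"twist":0,"fingers":0}
    - {"x":0,"y":0,"z":100,"twist":0,"fingers":0}
    - {"x":12,"y":-40,"z":105,"twist":0,"fingers":0}
    - {"x":27,"y":-85,"z":105,"twist":0,"fingers":0}
    - {"x":42,"y":-130,"z":105,"twist":0,"fingers":0}
    - {"x":57,"y":-175,"z":105,"twist":0,"fingers":0}
    - {"x":72,"y":-220,"z":100,"twist":0,"fingers":0}
    - {"x":83,"y":-249,"z":90,"twist":0,"fingers":0}
    - {"x":83,"y":-249,"z":85,"twist":0,"fingers":0}

```text
time: 16.75
ee_pos: [0.5188, -0.2737, 0.1842]
tcp_rot: [2.0, 87.8, -18.0]
wrist_force: [-0.9, 0.4, -1.2]
opening: 0.0173
```

```bash
python3 - <<'E'
from h import *
import pickle
o=bot.get_obs();print(o["time"],o["ee_pos"],o["tcp_rot"],o["wrist_force"],o["opening"],o["qd"].round(1))
d=snap("wrist","w13");pickle.dump(d,open("w13.pkl","wb"));s=snap("scene");pickle.dump(s,open("s13.pkl","wb"));t=snap("top");pickle.dump(t,open("t13.pkl","wb"))
cv2.imwrite("pics/s13.png",cv2.resize(s["img"][130:240,130:280],None,fx=5,fy=5,interpolation=cv2.INTER_CUBIC))
cv2.imwrite("pics/t13.png",cv2.resize(t["img"][200:310,390:510],None,fx=5,fy=5,interpolation=cv2.INTER_CUBIC))
E
```

```text
16.75 [ 0.51882227 -0.27374774  0.18423681] [  2.00606318  87.78089774 -18.0456208 ] [-0.8526078   0.37298104 -1.15632195] 0.017273292498436347 [ 2.7 -3.4 -8.3 -3.8  0.8  2.2]
```

View pics/w13.png

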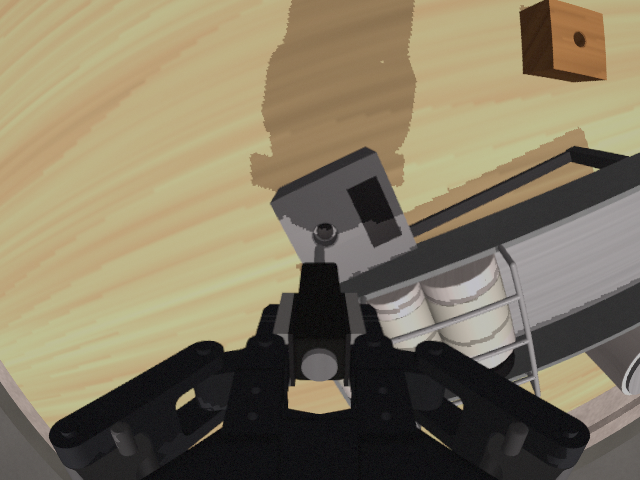

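View pics/s13.png

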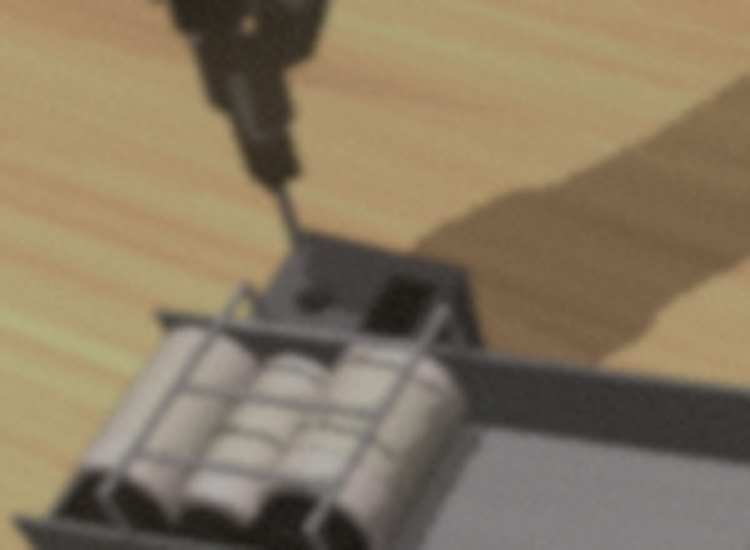

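View pics/t13.png

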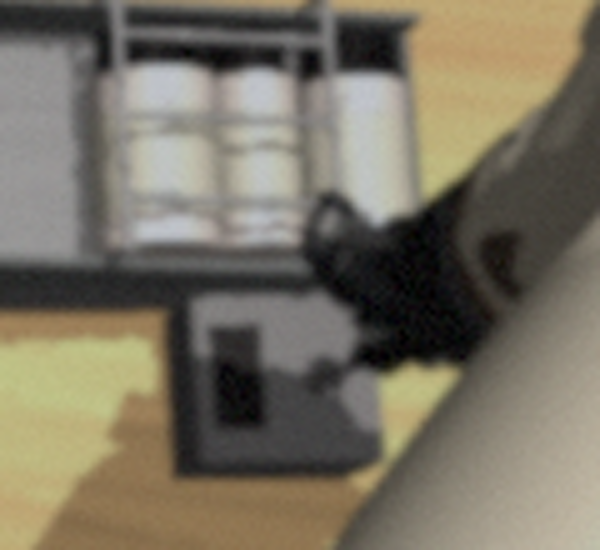

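```bash
python3 - <<'E'
from h import *
import pickle
d=pickle.load(open("w13.pkl","rb"));s=pickle.load(open("s13.pkl","rb"))
cv2.imwrite("pics/c13.png",cv2.resize(d["img"][205:285,280:370],None,fx=7,fy=7,interpolation=cv2.INTER_CUBIC))
o=bot.get_obs();print(o["ee_pos"])
M=R.from_euler("xyz",o["tcp_rot"],degrees=True).as_matrix()
p=o["ee_pos"]+[-.0005,.0005,-.0965];print("tip proj wrist",proj(d,p),"scene crop",(proj(s,p)-[130,130]+.4)*5)
E
```

```text
[ 0.51815772 -0.27016998  0.18589732]
tip proj wrist [327.24890233 246.58196388] scene crop [305.92535369 248.10057403]
```

View pics/c13.png

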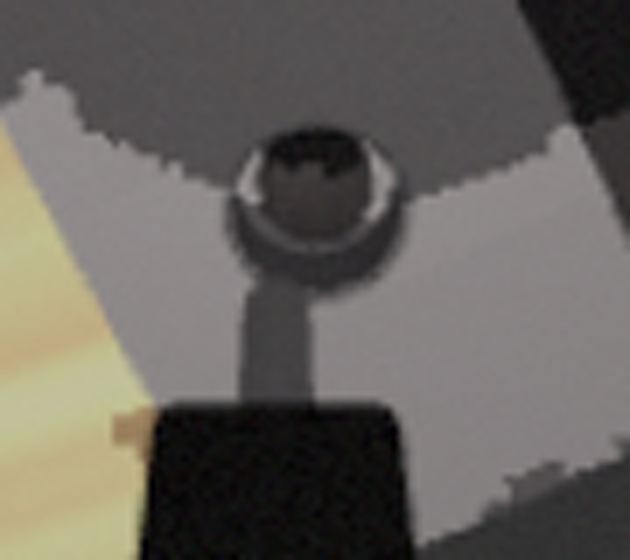

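The arm was still settling in that picture, so I take a fresh one at rest.

```bash
python3 - <<'E'
from h import *
import pickle
o=bot.get_obs();print(o["time"],o["ee_pos"],o["tcp_rot"],o["qd"].round(2))
d=snap("wrist");pickle.dump(d,open("w14.pkl","wb"));
cv2.imwrite("pics/c14.png",cv2.resize(d["img"][205:285,280:370],None,fx=7,fy=7,interpolation=cv2.INTER_CUBIC))
s=snap("scene");cv2.imwrite("pics/s14.png",cv2.resize(s["img"][130:240,130:280],None,fx=5,fy=5,interpolation=cv2.INTER_CUBIC));pickle.dump(s,open("s14.pkl","wb"))
E
```

```text
16.9 [ 0.51815772 -0.27016998  0.18589732] [  2.86878013  87.75357407 -17.0143987 ] [ 1.   -1.49  0.35  0.18  0.02  0.05]
```

View pics/c14.png

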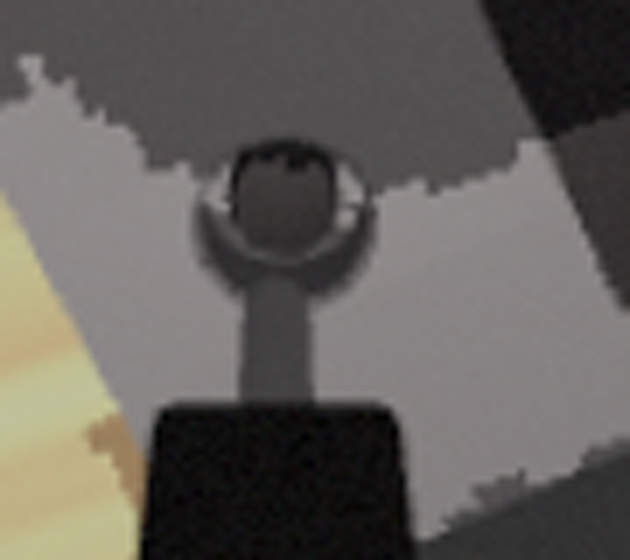

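View pics/s14.png

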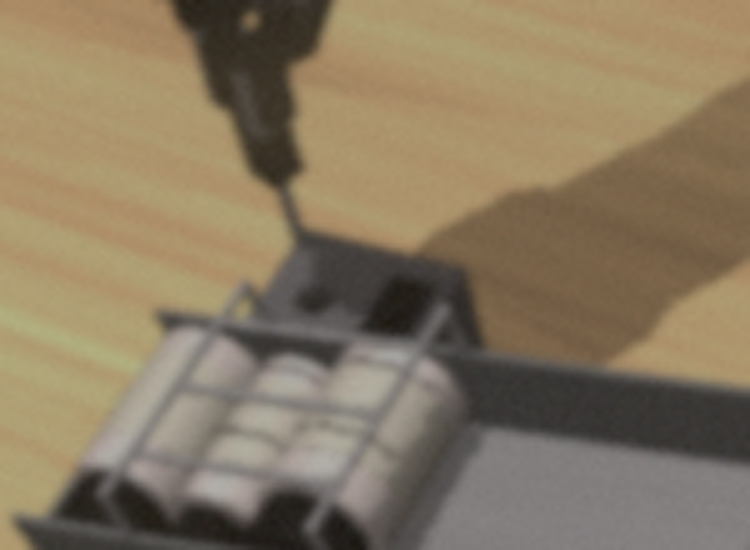

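```bash
python3 - <<'E'
from h import *
import pickle
d=pickle.load(open("w14.pkl","rb"));s=pickle.load(open("s14.pkl","rb"))
c=lambda x,y:(280+x/7-.4,205+y/7-.4);q=lambda x,y:(130+x/5-.4,130+y/5-.4)
print("hole",plane(d,c(285,218),.06),tri((d,c(285,218)),(s,q(315,298))))
for z in(.085,.09,.0935): print("tip",z,plane(d,c(278,282),z))
print("tip tri",tri((d,c(278,282)),(s,q(298,240))))
E
```

```text
hole [ 0.51817884 -0.27082588  0.06      ] (array([ 0.51903786, -0.27149752,  0.05824739]), np.float64(0.0005824686951173521))
tip 0.085 [ 0.51626272 -0.27097736  0.085     ]
tip 0.09 [ 0.51465407 -0.27041478  0.09      ]
tip 0.0935 [ 0.51352802 -0.27002098  0.0935    ]
tip tri (array([ 0.51553627, -0.27209878,  0.09106878]), np.float64(0.0021068267522872755))
```

The tip needs about +2.5 mm in x to be central over the hole, and y is right. Go down into the recess in stages.

>>> jog_arm:
  deltas:
    - {"x":2.5,"y":-0.5,"z":-10,"twist":0,"fingers":0}
    - {"x":2.5,"y":-0.5,"z":-22,"twist":0,"fingers":0}
    - {"x":2.5,"y":-0.5,"z":-31,"twist":0,"fingers":0}
    - {"x":2.5,"y":-0.5,"z":-33,"twist":0,"fingers":0}
    - {"x":2.5,"y":-0.5,"z":-33,"twist":0,"fingers":0}

```text
time: 17.5
ee_pos: [0.5207, -0.2699, 0.1534]
tcp_rot: [2.6, 87.7, -17.2]
wrist_force: [-1.0, 0.7, -1.4]
opening: 0.0176
```

```bash
python3 - <<'E'
from h import *
o=bot.get_obs();print(o["time"],o["ee_pos"],o["wrist_force"],o["tcp_rot"])
d=snap("wrist");cv2.imwrite("pics/c15.png",cv2.resize(d["img"][180:300,260:380],None,fx=5,fy=5,interpolation=cv2.INTER_CUBIC))
s=snap("scene");cv2.imwrite("pics/s15.png",cv2.resize(s["img"][130:240,130:280],None,fx=5,fy=5,interpolation=cv2.INTER_CUBIC))
E
```

```text
17.5 [ 0.5207135  -0.26994632  0.15338337] [-0.98529759  0.71476283 -1.39506497] [  2.60918309  87.69858987 -17.20364393]
```

View pics/c15.png

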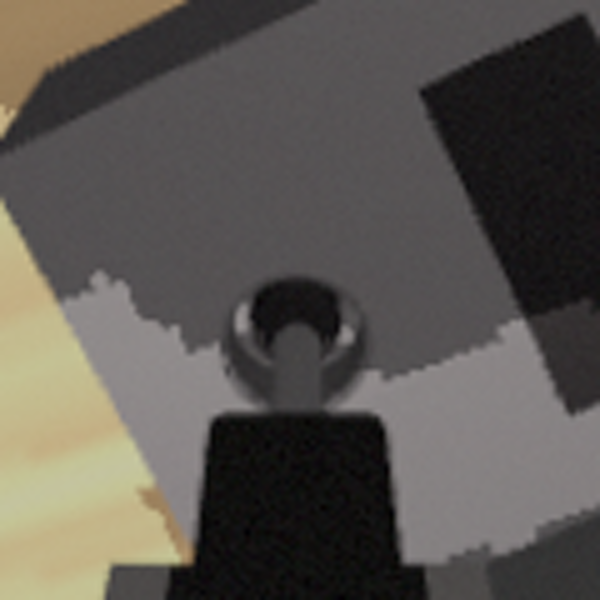

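View pics/s15.png

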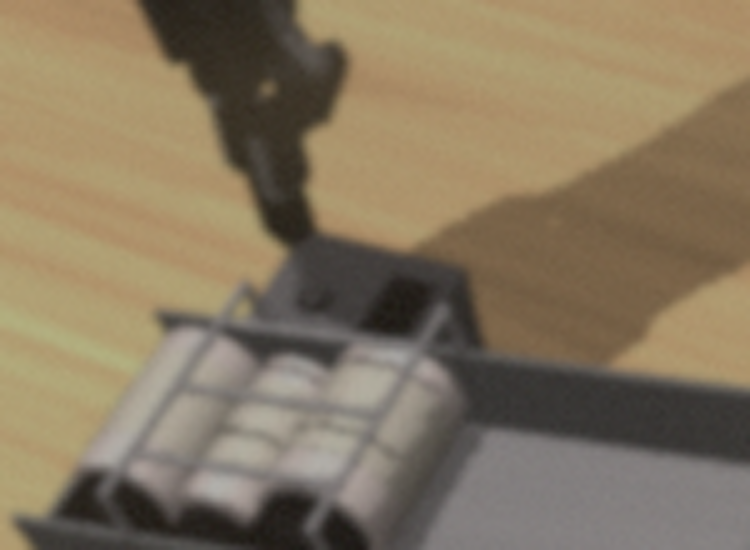

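The pin tip is inside the hole mouth, about 2 mm short in x. I shift by 1.5 mm and press.

>>> jog_arm:
  deltas:
    - {"x":1.5,"y":-0.5,"z":-2,"twist":0,"fingers":0}
    - {"x":1.5,"y":-0.5,"z":-5,"twist":0,"fingers":0}
    - {"x":1.5,"y":-0.5,"z":-8,"twist":0,"fingers":0}
    - {"x":1.5,"y":-0.5,"z":-9,"twist":0,"fingers":0}

```text
time: 18.0
ee_pos: [0.5228, -0.2709, 0.1453]
tcp_rot: [2.0, 87.6, -17.8]
wrist_force: [1.7, -0.3, 1.7]
opening: 0.0173
```

>>> jog_arm:
  deltas:
    - {"x":0,"y":0,"z":-1,"twist":0,"fingers":0}
    - {"x":0,"y":0,"z":-1,"twist":0,"fingers":0}

```text
time: 18.2
ee_pos: [0.5228, -0.2709, 0.1445]
tcp_rot: [2.0, 87.6, -17.9]
wrist_force: [1.2, -0.0, 2.0]
opening: 0.0178
```

>>> jog_arm:
  deltas:
    - {"x":0,"y":0,"z":-1.5,"twist":0,"fingers":0}
    - {"x":0,"y":0,"z":-2,"twist":0,"fingers":0}
    - {"x":0,"y":0,"z":-2,"twist":0,"fingers":0}

```text
time: 18.5
ee_pos: [0.5231, -0.271, 0.1441]
tcp_rot: [1.6, 87.5, -18.2]
wrist_force: [-1.9, 1.8, 11.8]
opening: 0.0175
```

>>> jog_arm:
  deltas:
    - {"x":0,"y":0,"z":-1.5,"twist":0,"fingers":0}
    - {"x":0,"y":0,"z":-2,"twist":0,"fingers":0}
    - {"x":0,"y":0,"z":-2,"twist":0,"fingers":0}

```text
time: 18.8
ee_pos: [0.5232, -0.271, 0.1441]
tcp_rot: [1.3, 87.4, -18.5]
wrist_force: [-2.5, 2.4, 13.7]
opening: 0.0177
```

Force rose through about 3 N (spring) to a firm 13.7 N with the tip at about 47.6 mm, so the button bottomed out where 48 mm was predicted. Retract and go back over the block.

>>> jog_arm:
  deltas:
    - {"x":0,"y":0,"z":20,"twist":0,"fingers":0}
    - {"x":0,"y":0,"z":60,"twist":0,"fingers":0}
    - {"x":-12,"y":35,"z":70,"twist":0,"fingers":0}
    - {"x":-27,"y":80,"z":70,"twist":0,"fingers":0}
    - {"x":-43,"y":125,"z":70,"twist":0,"fingers":0}
    - {"x":-58,"y":170,"z":70,"twist":0,"fingers":0}
    - {"x":-74,"y":215,"z":70,"twist":0,"fingers":0}
    - {"x":-87,"y":249,"z":65,"twist":0,"fingers":0}
    - {"x":-87,"y":249,"z":65,"twist":0,"fingers":0}
    - {"x":-87,"y":249,"z":65,"twist":0,"fingers":0}

```text
time: 19.8
ee_pos: [0.436, -0.0215, 0.209]
tcp_rot: [1.1, 87.3, -18.6]
wrist_force: [1.0, 0.6, -0.1]
opening: 0.0177
```

```bash
python3 - <<'E'
from h import *
import pickle
o=bot.get_obs();print(o["time"],o["ee_pos"],o["wrist_force"],o["tcp_rot"],o["qd"].round(1))
d=snap("wrist","w16");pickle.dump(d,open("w16.pkl","wb"))
s=snap("scene");cv2.imwrite("pics/s16.png",cv2.resize(s["img"][110:240,250:380],None,fx=4.5,fy=4.5,interpolation=cv2.INTER_CUBIC));pickle.dump(s,open("s16.pkl","wb"))
cv2.imwrite("pics/c16.png",cv2.resize(d["img"][190:310,260:380],None,fx=5,fy=5,interpolation=cv2.INTER_CUBIC))
E
```

```text
19.8 [ 0.4359594  -0.02149027  0.20899857] [ 1.00990141  0.60614257 -0.11498324] [  1.09860887  87.33939893 -18.60575379] [-2.   1.2  1.  -0.2 -0.2 -0.3]
```

View pics/w16.png

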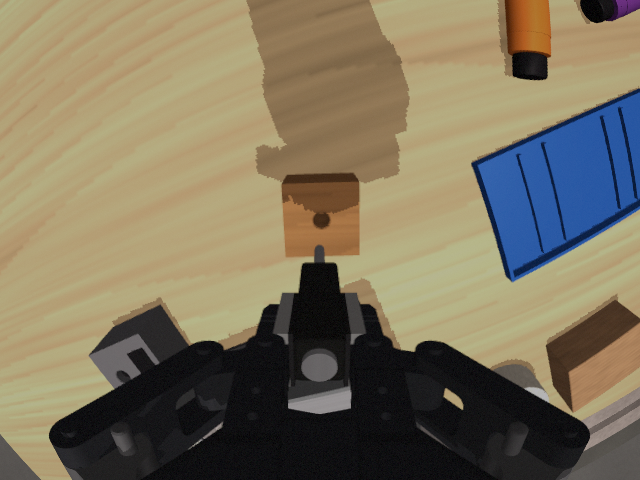

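View pics/s16.png

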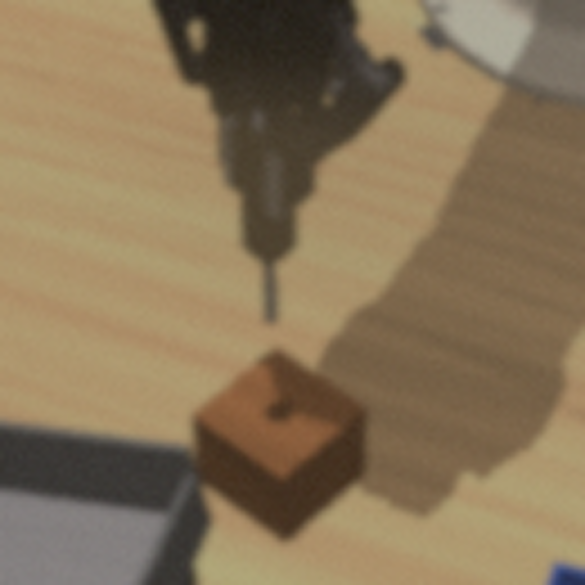

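View pics/c16.png

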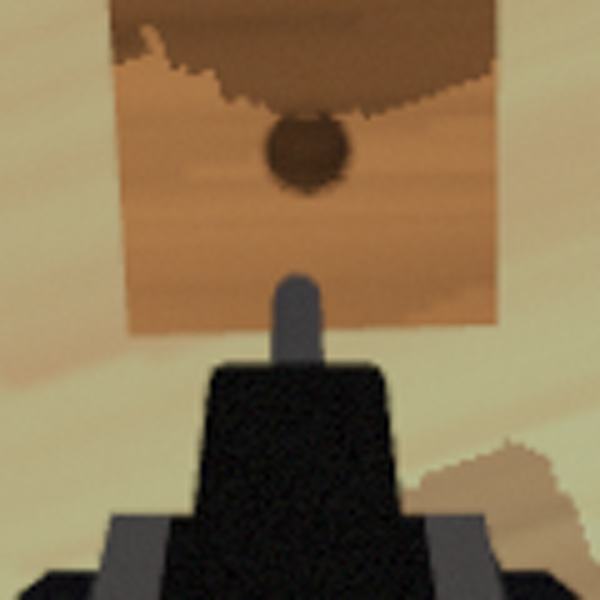

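The wrist crop shows the tip at (298,280) and the hole centre at (307,153).

```bash
python3 - <<'E'
from h import *
import pickle
d=pickle.load(open("w16.pkl","rb"));s=pickle.load(open("s16.pkl","rb"))
c=lambda x,y:(260+x/5-.4,190+y/5-.4);q=lambda x,y:(250+x/4.5-.4,110+y/4.5-.4)
print("hole",plane(d,c(307,153),.05),tri((d,c(307,153)),(s,q(282,410))))
for z in(.110,.1125,.115):print("tip",z,plane(d,c(298,282),z))
print("tip tri",tri((d,c(298,280)),(s,q(271,320))))
# tilt: handle bottom centre vs tip
print("handle front-bottom edge mid",plane(d,c(297,368),.1575))
E
```

```text
hole [ 0.43499813 -0.02118263  0.05      ] (array([ 0.43505645, -0.02081443,  0.04924419]), np.float64(0.0004497677966257177))
tip 0.11 [ 0.43476512 -0.02275107  0.11      ]
tip 0.1125 [ 0.43393404 -0.02245928  0.1125    ]
tip 0.115 [ 0.43310296 -0.02216749  0.115     ]
tip tri (array([ 0.4347993 , -0.02368125,  0.11013377]), np.float64(0.0010655496322812368))
handle front-bottom edge mid [ 0.42759133 -0.02040507  0.1575    ]
```

Correct by (+1, +1.5) mm and lower into the hole.

>>> jog_arm:
  deltas:
    - {"x":1,"y":1.5,"z":-20,"twist":0,"fingers":0}
    - {"x":1,"y":1.5,"z":-40,"twist":0,"fingers":0}
    - {"x":1,"y":1.5,"z":-54,"twist":0,"fingers":0}
    - {"x":1,"y":1.5,"z":-57,"twist":0,"fingers":0}
    - {"x":1,"y":1.5,"z":-57,"twist":0,"fingers":0}

```text
time: 20.4
ee_pos: [0.4373, -0.0216, 0.1518]
tcp_rot: [0.7, 87.4, -19.2]
wrist_force: [0.1, 0.2, -0.5]
opening: 0.0171
```

```bash
python3 - <<'E'
from h import *
o=bot.get_obs();print(o["time"],o["ee_pos"],o["wrist_force"],o["tcp_rot"],o["qd"].round(1))
d=snap("wrist");s=snap("scene");cv2.imwrite("pics/s17.png",cv2.resize(s["img"][110:240,250:380],None,fx=4.5,fy=4.5,interpolation=cv2.INTER_CUBIC))
cv2.imwrite("pics/c17.png",cv2.resize(d["img"][190:310,260:380],None,fx=5,fy=5,interpolation=cv2.INTER_CUBIC))
E
```

```text
20.4 [ 0.4373271  -0.02155433  0.15179644] [ 0.14343406  0.23692567 -0.53772637] [  0.651705   87.3969126 -19.2442493] [ 0.4 -0.6  1.3  0.5 -0.1  0.1]
```

View pics/c17.png

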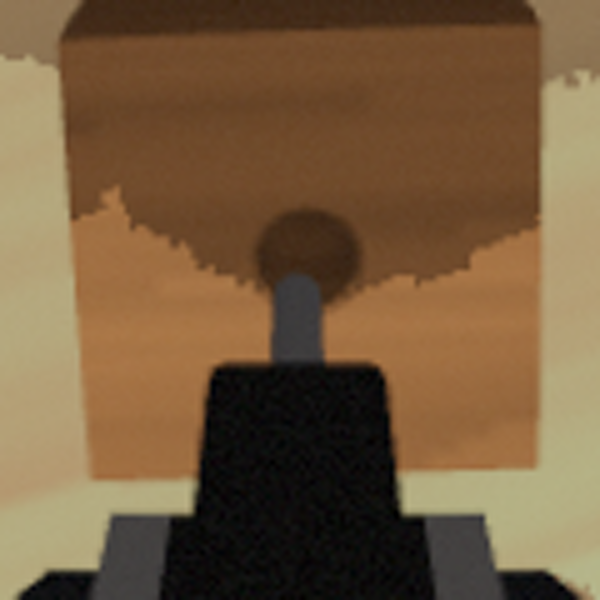

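View pics/s17.png

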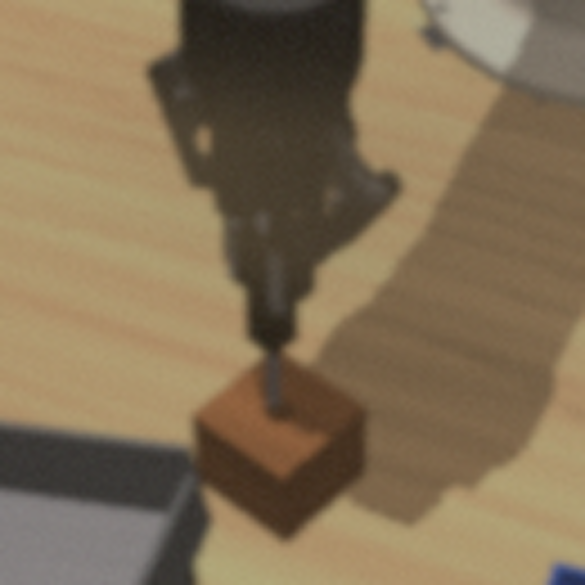

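Tip is at the hole mouth and within the slack, off by about 1.5 mm. Correct and insert.

>>> jog_arm:
  deltas:
    - {"x":-0.7,"y":1.6,"z":-2,"twist":0,"fingers":0}
    - {"x":-0.7,"y":1.6,"z":-12,"twist":0,"fingers":0}
    - {"x":-0.7,"y":1.6,"z":-24,"twist":0,"fingers":0}
    - {"x":-0.7,"y":1.6,"z":-34,"twist":0,"fingers":0}
    - {"x":-0.7,"y":1.6,"z":-42,"twist":0,"fingers":0}
    - {"x":-0.7,"y":1.6,"z":-46,"twist":0,"fingers":0}
    - {"x":-0.7,"y":1.6,"z":-46,"twist":0,"fingers":0}

```text
time: 21.2
ee_pos: [0.4367, -0.0197, 0.1061]
tcp_rot: [0.9, 87.4, -18.9]
wrist_force: [-0.3, -0.8, 0.4]
opening: 0.0177
```

>>> jog_arm:
  deltas:
    - {"x":0,"y":0,"z":-2,"twist":0,"fingers":0}
    - {"x":0,"y":0,"z":-3,"twist":0,"fingers":0}
    - {"x":0,"y":0,"z":-3,"twist":0,"fingers":0}

```text
time: 21.5
ee_pos: [0.4368, -0.0197, 0.1032]
tcp_rot: [1.0, 87.3, -18.9]
wrist_force: [-0.0, -0.6, -0.3]
opening: 0.0175
```

>>> jog_arm:
  deltas:
    - {"x":0,"y":0,"z":-2,"twist":0,"fingers":0}
    - {"x":0,"y":0,"z":-2,"twist":0,"fingers":0}

```text
time: 21.7
ee_pos: [0.4371, -0.0197, 0.1016]
tcp_rot: [1.3, 87.3, -18.5]
wrist_force: [1.0, -0.3, 2.6]
opening: 0.0174
```

```bash
python3 - <<'E'
from h import *
o=bot.get_obs();print(o["time"],o["ee_pos"],o["wrist_force"],o["tcp_rot"],o["qd"].round(1))
s=snap("scene");cv2.imwrite("pics/s18.png",cv2.resize(s["img"][110:240,250:380],None,fx=4.5,fy=4.5,interpolation=cv2.INTER_CUBIC))
E
```

```text
21.7 [ 0.43707161 -0.01974397  0.10155777] [ 0.98073954 -0.3305181   2.59539979] [  1.3231208   87.29941978 -18.54478747] [ 0.1 -0.1  0.   0.   0.  -0.1]
```

View pics/s18.png

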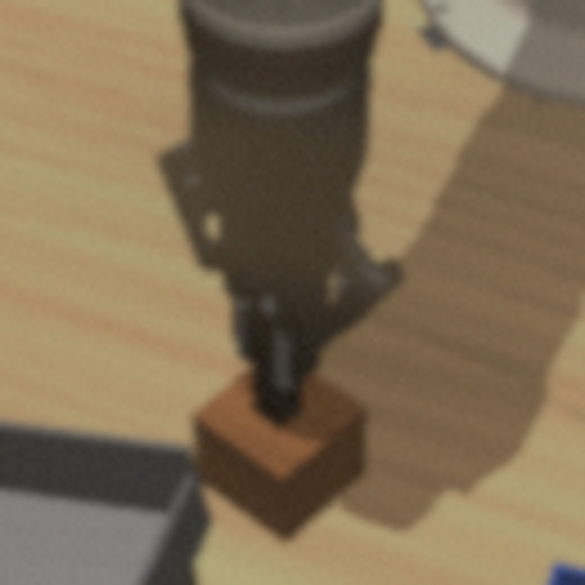

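The handle has seated on the block: contact at 101.6 mm, the same height as at the grasp. Release and retreat.

>>> jog_arm:
  deltas:
    - {"x":0,"y":0,"z":0,"twist":0,"fingers":0.4}
    - {"x":0,"y":0,"z":0,"twist":0,"fingers":0.7}
    - {"x":0,"y":0,"z":0,"twist":0,"fingers":1}
    - {"x":0,"y":0,"z":0,"twist":0,"fingers":1}
    - {"x":0,"y":0,"z":0,"twist":0,"fingers":1}
    - {"x":0,"y":0,"z":30,"twist":0,"fingers":1}
    - {"x":0,"y":0,"z":75,"twist":0,"fingers":1}
    - {"x":0,"y":0,"z":120,"twist":0,"fingers":1}
    - {"x":0,"y":0,"z":160,"twist":0,"fingers":1}
    - {"x":0,"y":0,"z":180,"twist":0,"fingers":1}

```text
time: 22.75
ee_pos: [0.4376, -0.0198, 0.2852]
tcp_rot: [2.6, 87.1, -17.3]
wrist_force: [-0.3, 1.0, 0.5]
opening: 0.0854
```

```bash
python3 - <<'E'
from h import *
import pickle
o=bot.get_obs();print(o["time"],o["ee_pos"],o["wrist_force"],o["qd"].round(1),o["opening"])
d=snap("wrist","w19");pickle.dump(d,open("w19.pkl","wb"))
s=snap("scene");cv2.imwrite("pics/s19.png",cv2.resize(s["img"][140:300,130:340],None,fx=3.5,fy=3.5,interpolation=cv2.INTER_CUBIC))
t=snap("top","t19")
E
```

```text
22.75 [ 0.43759243 -0.01976035  0.28518597] [-0.34405331  1.01483744  0.45123197] [ 0.   6.5 24.4 19.6  0.   0. ] 0.0854139088725623
```

View pics/w19.png

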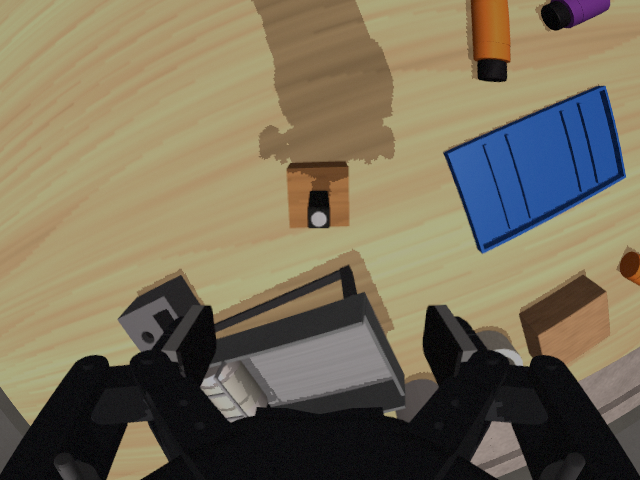

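View pics/s19.png

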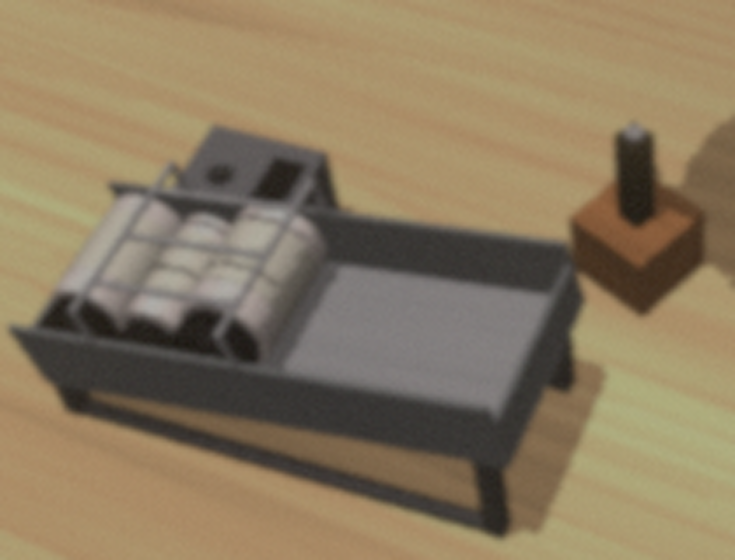

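View pics/t19.png

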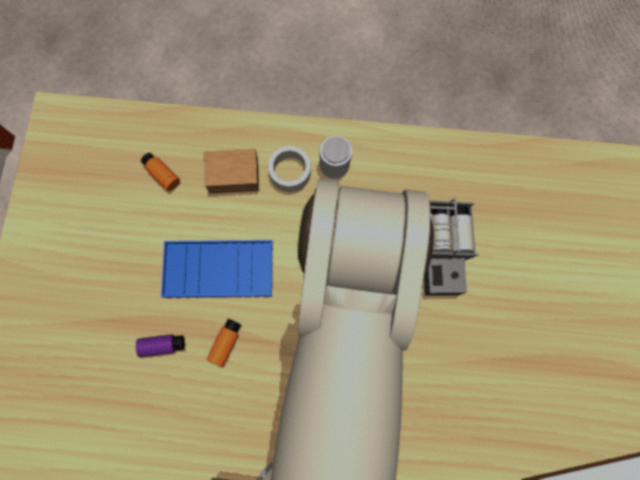

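The stylus stands in its block at the same pixels as at the start, with its top at (635,130) in the crop. The three cans are queued, and carton, tape and tin are unmoved in the top view. I let the arm settle, then hand in.

>>> jog_arm:
  deltas:
    - {"x":0,"y":0,"z":0,"twist":0,"fingers":1}
    - {"x":0,"y":0,"z":0,"twist":0,"fingers":1}
    - {"x":0,"y":0,"z":0,"twist":0,"fingers":1}

```text
time: 23.2
ee_pos: [0.4373, -0.0197, 0.2816]
tcp_rot: [1.5, 87.3, -18.3]
wrist_force: [0.4, 0.1, -0.2]
opening: 0.0854
```

```bash
python3 -c "
from workcell import bot,ticket
o=bot.get_obs();print(o['time'],o['ee_pos'],o['qd'].round(2));print(ticket.job_done())"
```

```text
23.2 [ 0.43729795 -0.01974146  0.28156377] [ 0.03 -0.06  0.38  0.09  0.06 -0.01]
the job is handed in; nothing more can be done
None
```

The job is done and was handed in at 23.2 s; the interface gave no verdict. I laid the slim can and then the fat can into the inlet with light floor contact, and each rolled down into the queue. I then pressed the reset button with the stylus and put the stylus back in its block.

**Last checks**
- **Cans:** the last scene picture shows the waiting, slim and fat cans in order under the roof. I judged this by eye and did not measure their final positions.
- **Button:** the force rose to about 3 N and then jumped to 14 N with the tip about 47.6 mm over the bench. Fully pressed was expected at 48 mm. I could not read the button's travel directly.
- **Stylus:** it seated at the same height as when I gripped it, and it looks the same in the scene camera as at the start.
- **Bystanders:** the carton, tape and tin look unmoved in the top view.

**What disagreed**
- Finding can heights from two wrist pictures gave values about 18 mm too low because the two viewpoints were too close together. I used scene-plus-wrist views instead.
- Heights found with the scene camera were mostly 1–3 mm low, and up to 6 mm low at the rack wall corners.
- The tool tilted slowly to about 2.7° over the many moves; I allowed for it by looking before each fit.
- One move call was refused because a row lacked some values; nothing moved.

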